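Catch the slitter's knife guard and lower it shut

TASK

Close the open knife guard of the bench slitter without letting it slam: nudge it forward past upright from behind, let it come down onto the outside of your fingers held underneath it, and lower it gently on them until it lies fully shut, then take your hand away. Only touch the guard, do not grip it; keep off the knives and leave everything else on the bench where it is.

Things in the scene. Friction and masses are not known exactly. Their poses are not given: they have to be found in the camera images.
- slitter: Small bench strip slitter, bolted down: base plate 170 x 290 x 12 mm, two side frames 86 mm high with rollers and knife shaft between, motor on its left end (to y = +187 mm), hand knob on its right (to y = -157). Origin: centre of the underside, on the bench; -x is its front, towards the robot, z up. Base plate's front edge at x = -85 mm, side frames' front ends at x = -62. Under the shut guard's front lip all is free.
- guard (a joint): Hinged guard's angle, rad: 0 shut and level, 1.57 upright, 1.80 leaning back on its stop (starts there or nearly). It weighs about 0.4 kg (varies). Its hinge has a worn damper and almost no friction: tipped 0.1 rad past upright it falls by itself, slowly at first, in 3 to 4 s, landing at about 0.8 rad/s. Tipping it takes under 3 N at its edge. Shut, it lies on the side frames, its lip 26 mm out in front of them.
- guard_hinge (a point): Point on the guard's hinge axis midway along it, fixed at the slitter's x = +62 mm, y = 0, 90 mm above the bench; its axes are the slitter's, the hinge axis is its y. From here the guard reaches 150 mm, towards the slitter's front (-x) when shut, up when open.
- guard_edge (a point): On the guard: centre of its hemmed front edge (round steel bead 8 mm thick, 262 mm long), 146 mm from the hinge axis; moves with the guard: the top, 235 mm above the bench, when open, 90 mm when shut. x towards the hinge, y along the edge, z out of the outer face (up when shut). The guard is a 4 mm steel frame with a clear window and 16 mm skirts turned down along both ends.
- knives: Shaft with seven sharp round knives 52 mm across, under the guard. Origin: middle of the shaft, at the slitter's x = +4 mm, y = 0, 46 mm above the bench; the axis is the slitter's y. Not to be touched.
- tape_wide: Cream parcel-tape roll lying flat, ring 92 mm across with a 76 mm bore, 50 mm high. Origin: centre of its underside. To be left alone.
- tape_masking: Orange tape roll lying flat, ring 96 mm across, 36 mm high. Origin: centre of its underside. To be left alone.
- tape_small: Little green tape roll lying flat, ring 52 mm across, 18 mm high. Origin: centre of its underside. To be left alone.
- screwdriver: Screwdriver lying on the bench in front of the slitter, less than 40 mm high. Origin: on it, at bench height. To be left alone.
- spray_can: Yellow spray can, 58 mm across, 170 mm high, standing. Origin: centre of its underside. To be left alone.
- flask: White drinking bottle, 68 mm across, 190 mm high, standing. Origin: centre of its underside. To be left alone.
- core_chuck: Steel core cone, 80 mm across its foot, 54 mm high. Origin: centre of its underside. To be left alone.

How it is judged:
By the outcome, as a careful person would: the job done as asked, in the order asked, and still so for the second after the job is handed in, with the robot touching nothing.
It also fails if it takes over 51 s, if anything falls off the work surface, if the arm or the gripper's body presses on something with over 40 N, if the wrist force passes 120 N, or if a joint passes its speed limit or range.

ROBOT

A 6-joint arm with a two-finger parallel gripper is mounted at the origin on the work surface. World frame = base frame: x ahead of the robot, y to its left, z up, the work surface at z = 0. Lengths are in m, angles in rad, forces in N, time in s.
With the tool pointing down it reaches from about 0.375 to 0.975 m from the base axis. Payload 3.8 kg.
Tool frame: the origin (TCP) lies midway between the tips of the shut fingers; the grasp point (between the pads) lies 19 mm behind it; z points along the fingers, y is the direction in which the jaws open and shut (so a half turn about z gives the same grasp; the last joint's range is limited). The gripper opens to 85 mm and grips with 20 to 120 N. Pads are 22 mm wide; open, the fingers measure 114 mm over their backs; the gripper's body (76 mm by 85 mm) begins 54 mm behind the grasp point. The pads swing forward as they close: fully open they stand 13 mm farther back than shut.
Start: joints at [-1.284, 0.264, 1.604, -0, 1.274, -0.037], TCP at [0.215, -0.64, 0.231] pointing down, gripper open.
Joint ranges: [-2.63, 2.63], [-0.94, 2.18], [0.31, 2.57], [-1.31, 4.45], [0, 2.66], [-2.55, 2.55]. Speed limits (rad/s): [2.57, 2.57, 3.14, 3.14, 3.14, 3.14].

INTERFACE

Orientations are given as a rotation vector (axis times angle).
In Python, from workcell import readout, read_camera, camera_params, bot gives the robot as it stands.
- The arm moves only by the tool apply_moves, never from a script. Its argument "plan" is a list that holds one entry, the list of rows, each a list of 7 numbers: the shift along the tool's x, y, z each as a share of 1000 mm, from -1 to 1, then the turn, a rotation vector about the tool's x, y, z each as a share of pi rad, from -1 to 1, then the gripper command: -1 is fully open, 1 is shut, values between are in proportion. A call has exactly 8 rows; each row is the pose to reach, as a shift and turn from the pose commanded when the call began, along the tool's axes at that moment, turning the shorter way round; what a row does not reach only later rows make up. A row lasts 1/12 s, in which the tool goes at most 41.7 mm and 7.16 degrees, less where a joint would pass 70% of its speed; a pose out of reach is approached as far as the arm can. A call with a number of a shift or a turn outside -1 to 1 is refused whole. A call with a gripper value outside its range is refused whole. The fingers move at their own pace and stop on an object; "force" is the grip in N (left out, the last holds). Time passes only in rows, so rows that repeat a pose let the fingers close, or fill a call up. It gives the time, the measured TCP pose, the force and the opening at its end, in the units of the state.
- readout.read_state(): the state, without advancing time (a new reading comes with each control period).
- read_camera(name): name is "scene" or "side" or "wrist"; returns the picture (480x640x3 uint8, red, green, blue); there is no depth.
- camera_params(name): a dict with "fovy" (degrees; the focal length in pixels is half the picture's height over the tangent of half this angle, whatever the lens; pixels are square), "cx", "cy" (the principal point, pixels), "rvec" (rotation vector, rad) and "tvec" (3), from world to camera coordinates, as OpenCV has them; the wrist camera has in their place "hand_eye" (4x4, takes a point from camera to tool coordinates, whose origin is the TCP and whose axes are the flange's). Camera axes: x right, y down, z forward; pixel columns grow to the right and rows downward; lengths in m; the calibration is good to about 2 mm. A picture is of the moment at which its call begins: read the wrist's pose just before it. camera_params takes no time and is no camera call.
- bot.finish_job(): hands the job in, once; it reports no verdict.
The state is a dict: "time": time; "q": joint angles; "joint_vel": joint speeds; "joint_torque": joint torques, N m; "tool_pos": TCP position; "tcp_rot": TCP orientation; "wrist_force": force on the tool from outside, world axes, zero at the start; "torque": the same for the moment, N m; "width": opening from 0.0 (shut) to 1.0 (fully open).
Only numpy, scipy, OpenCV 4.12 (cv2) and the standard library are available. Lean on these libraries where they do the work, as an engineer would, in place of code of your own. Each camera call takes 0.05 s, during which the arm holds its last target.

## Working session

There is one attempt and no reset: what is moved stays moved. The work goes in short steps, Python scripts to look and compute and a tool call to move; the robot and the scene stay as the last step left them, time stands still between calls to the robot, and variables do not carry over. Pictures are saved under pics/ and viewed, and the job is handed in when it is done.

Besides the shell and the picture viewer there is one more tool, called after "Emit:" as name(argument=value, ...) on one line, values as JSON. apply_moves: Moves the arm, as the interface text tells. Shift numbers are shares of 1000 mm and turn numbers shares of pi rad, none past 1 either way. Its arguments: {"type":"object","properties":{"plan":{"type":"array","items":{"type":"array","items":{"type":"array","items":{"type":"number","minimum":-1,"maximum":1}}}},"force":{"type":"number"}},"required":["plan"]}

```bash
mkdir -p pics; ls; python3 - <<'E'
from workcell import readout, read_camera, camera_params, bot
import cv2
s=readout.read_state();print({k:(v if not hasattr(v,'round') else v) for k,v in s.items()})
for n in ['scene','side','wrist']:
    print(n,camera_params(n))
    cv2.imwrite(f'pics/{n}0.png',read_camera(n)[:,:,::-1])
E
```

```text
pics
{'time': 0.0, 'q': array([-1.28391490e+00,  2.64747705e-01,  1.60540203e+00, -4.10622165e-06,
        1.27370189e+00, -3.69302776e-02]), 'joint_vel': array([ 1.20429405e-03, -4.54624825e-05,  2.27593649e-04, -9.42006732e-04,
       -1.09545311e-03, -3.66133012e-04]), 'joint_torque': array([ 2.07027704e-03, -5.15110409e+01, -3.67309427e+01,  1.78611194e-04,
        1.30303059e-02,  1.33238476e-06]), 'tool_pos': array([ 0.21453952, -0.63921147,  0.22995057]), 'tcp_rot': array([-3.09829455e+00, -5.06063570e-01,  4.48106373e-04]), 'wrist_force': array([-0.47073717,  0.49984274, -0.59803019]), 'torque': array([-0.04297967, -0.00216749,  0.00158557]), 'width': 1.0020303009922797}
scene {'fovy': 52.39790914366604, 'cx': 310.7375286203482, 'cy': 245.49686667844463, 'rvec': array([ 1.40039483,  2.33988402, -0.73134274]), 'tvec': array([ 0.24586292, -0.33096795,  1.56798592])}
side {'fovy': 52.61834004731264, 'cx': 321.93456029051407, 'cy': 234.07560287364748, 'rvec': array([ 0.79187017, -2.49647301,  1.19141827]), 'tvec': array([0.41317358, 0.24651225, 1.16487041])}
wrist {'fovy': 71.71527201347317, 'cx': 315.55924965606897, 'cy': 238.43696605560214, 'hand_eye': array([[-1.69035807e-04, -9.62519812e-01, -2.71211326e-01,
         6.82102245e-02],
       [ 9.99999986e-01, -1.60179185e-04, -5.47918321e-05,
        -5.86702843e-04],
       [ 9.29581476e-06, -2.71211331e-01,  9.62519825e-01,
        -1.42394030e-01],
       [ 0.00000000e+00,  0.00000000e+00,  0.00000000e+00,
         1.00000000e+00]])}
```

View pics/scene0.png

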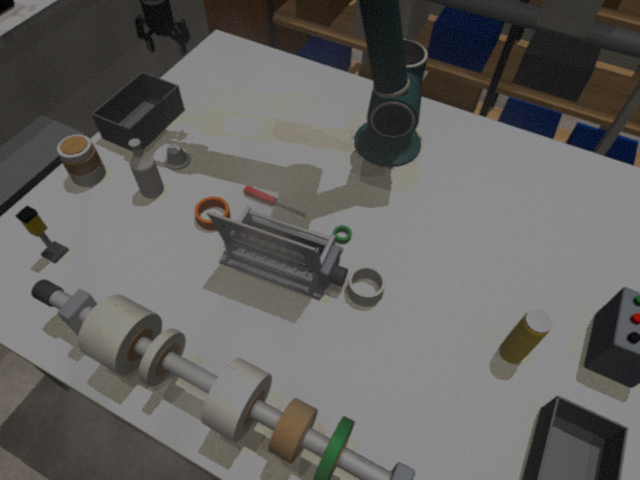

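View pics/side0.png

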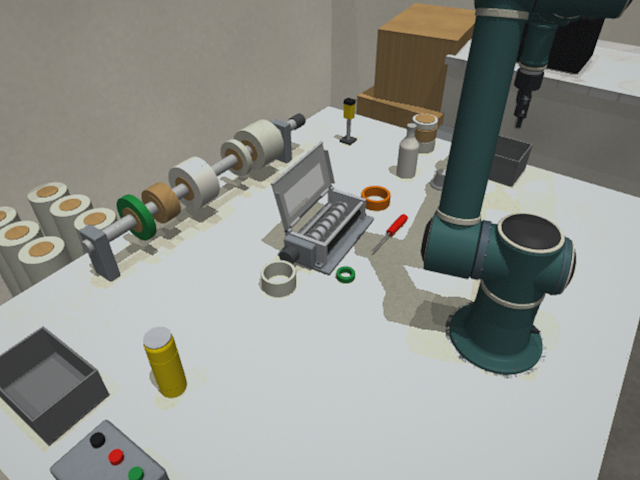

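Scene view: slitter around (280,250), guard open, motor/tape_wide to the right (+y), flask at (147,175). The side view shows the same, with the slitter at (320,215). I'll zoom in on both.

```bash
cat > h.py <<'E'
import numpy as np,cv2
from workcell import readout, read_camera, camera_params, bot
from scipy.spatial.transform import Rotation as R
def cam(n):
    p=camera_params(n); f=240/np.tan(np.radians(p['fovy'])/2)
    K=np.array([[f,0,p['cx']],[0,f,p['cy']],[0,0,1]])
    return K,R.from_rotvec(p['rvec']).as_matrix(),np.array(p['tvec']),np.array(p['rvec'])
def ray(n,u,v):
    K,Rm,t,_=cam(n); d=Rm.T@np.linalg.inv(K)@np.array([u,v,1.]); return -Rm.T@t,d/np.linalg.norm(d)
def onz(n,u,v,z):
    o,d=ray(n,u,v); return o+d*(z-o[2])/d[2]
def tri(a,b):
    A=np.zeros((3,3));B=np.zeros(3);L=[ray('scene',*a),ray('side',*b)]
    for o,d in L:
        P=np.eye(3)-np.outer(d,d);A+=P;B+=P@o
    x=np.linalg.solve(A,B); return x,[np.linalg.norm((np.eye(3)-np.outer(d,d))@(x-o)) for o,d in L]
def proj(n,X):
    K,Rm,t,rv=cam(n); return cv2.projectPoints(np.array(X,float).reshape(-1,3),rv,t,K,None)[0].reshape(-1,2)
def crop(src,x0,y0,w,h,out,s=None):
    im=cv2.imread(src)[y0:y0+h,x0:x0+w]; s=s or min(800/w,600/h)
    cv2.imwrite(out,cv2.resize(im,None,fx=s,fy=s,interpolation=cv2.INTER_CUBIC))
E
python3 -c "
from h import *
crop('pics/scene0.png',190,170,200,150,'pics/sc_c.png',4)
crop('pics/side0.png',250,140,160,150,'pics/si_c.png',4)"
```

```text
(no output)
```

View pics/sc_c.png

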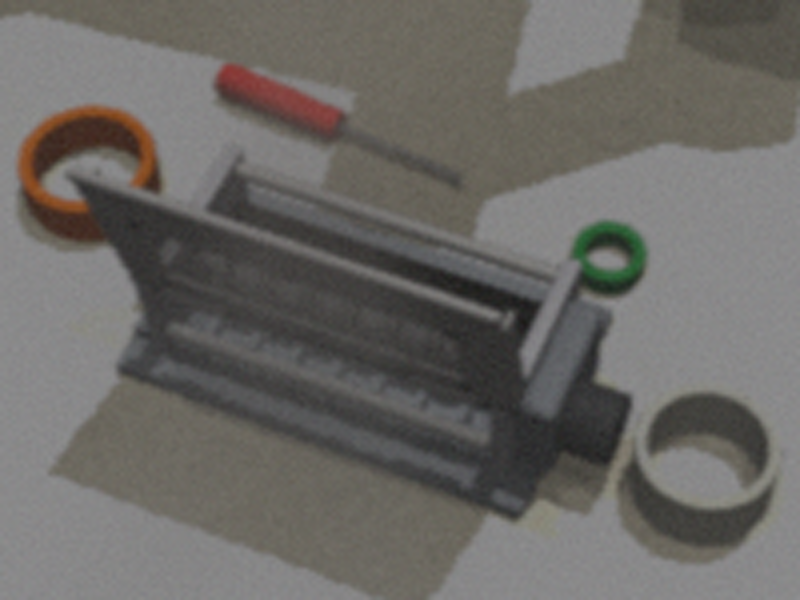

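View pics/si_c.png

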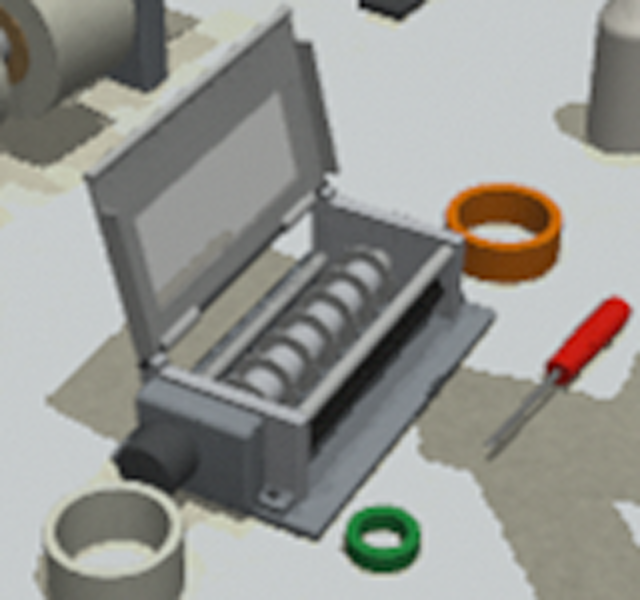

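```bash
python3 - <<'E'
from h import *
np.set_printoptions(precision=4,suppress=True)
em=tri((208.8,213),(321.8,143)); ep=tri((318,249.5),(273,184.5));print(em,ep)
print('len',np.linalg.norm(em[0]-ep[0]))
bm=onz('scene',221.3,261.8,.008);bp=onz('scene',320,298.8,.008)
fp=onz('side',329.5,273.5,.01);fm=onz('side',373.8,218.8,.012)
C=(bm+bp+fp+fm)/4
for p in(bm,bp,fp,fm):print(p)
print('C',C,np.linalg.norm(bp-bm),np.linalg.norm(fp-fm),np.linalg.norm(fm-bm),np.linalg.norm(fp-bp))
d=(bp-bm+fp-fm);yaw=np.arctan2(d[1],d[0])-np.pi/2
d2=ep[0]-em[0]
print('yaw',yaw,np.arctan2(d2[1],d2[0])-np.pi/2)
E
```

```text
(array([ 0.6468, -0.1978,  0.2311]), [np.float64(0.0013550455051137987), np.float64(0.001355045505113635)]) (array([0.6186, 0.0641, 0.234 ]), [np.float64(0.003682805628147953), np.float64(0.00368280562814797)])
len 0.26338853775268767
[ 0.6377 -0.2072  0.008 ]
[0.6123 0.0739 0.008 ]
[0.4419 0.055  0.01  ]
[ 0.4676 -0.2253  0.012 ]
C [ 0.5399 -0.0759  0.0095] 0.28228747919953695 0.28149461832043615 0.1710212844731278 0.17149261281986872
yaw 0.0907634440640761 0.1075465919641525
```

```bash
python3 - <<'E'
from h import *
np.set_printoptions(precision=4,suppress=True)
for n,u,v,z in [('flask',147,190,.02),('sd handle',250,189,.015),('sd end',305,215,.01),('tapeS',342,234,.01),('tapeM',212,212,.02),('tapeW',366,285,.03),('roll big',150,310,.15),('roll2',240,370,.15),('chuck',177,160,.01)]:
    print(n,onz('scene',u,v,z))
# overlay check
C=np.array([.540,-.076,0]);yaw=.1
Rz=R.from_euler('z',yaw).as_matrix()
def W(p): return C+np.array(p)@Rz.T
th=1.8
pts=[[x,y,.012] for x,y in((-.085,-.145),(-.085,.145),(.085,.145),(.085,-.145))]+[[.062-.146*np.cos(th),y,.09+.146*np.sin(th)] for y in(-.131,.131)]+[[-.062,y,.086] for y in(-.12,.12)]
for n in('scene','side'):
    im=cv2.imread(f'pics/{n}0.png');uv=proj(n,W(np.array(pts)))
    s=4;x0,y0=(190,170) if n=='scene' else (250,140)
    im=cv2.resize(im[y0:y0+150,x0:x0+200],None,fx=s,fy=s,interpolation=cv2.INTER_CUBIC)
    q=((uv-[x0,y0])*s).astype(int)
    cv2.polylines(im,[q[:4].reshape(-1,1,2)],True,(0,255,255),1);cv2.line(im,q[4],q[5],(255,0,255),1);cv2.line(im,q[6],q[7],(0,255,0),1)
    cv2.imwrite(f'pics/ov_{n}.png',im)
E
```

```text
flask [ 0.5385 -0.5308  0.02  ]
sd handle [ 0.3892 -0.2731  0.015 ]
sd end [ 0.3945 -0.087   0.01  ]
tapeS [0.4047 0.0345 0.01  ]
tapeM [ 0.5166 -0.3183  0.02  ]
tapeW [0.5333 0.1629 0.03  ]
roll big [ 0.881  -0.2026  0.15  ]
roll2 [0.9023 0.0404 0.15  ]
chuck [ 0.392  -0.5362  0.01  ]
```

View pics/ov_scene.png

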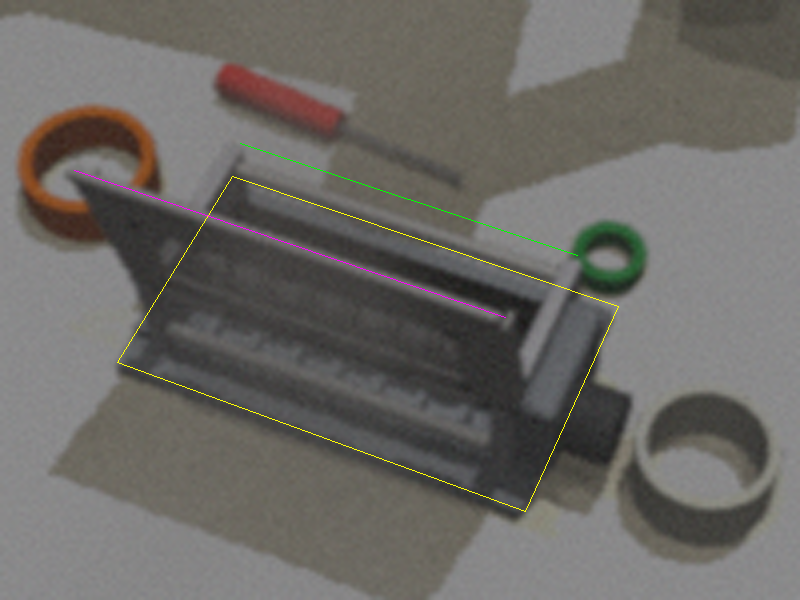

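View pics/ov_side.png

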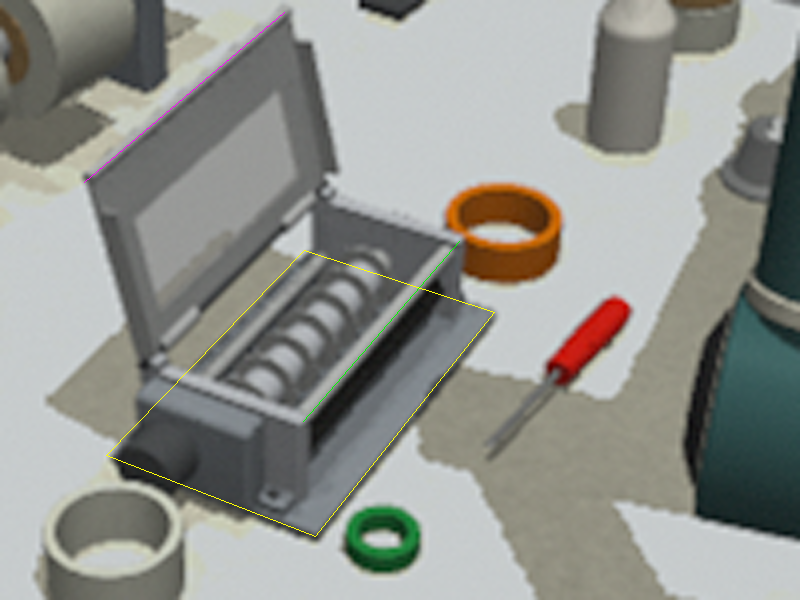

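```bash
cat >> h.py <<'E'
C=np.array([.540,-.076,0]);YAW=.1
Rz=R.from_euler('z',YAW)
def W(p): return C+Rz.apply(p)
def tool(alpha):  # alpha deg: tilt forward from straight down
    a=np.radians(alpha)
    z=np.array([np.sin(a),0,-np.cos(a)]);x=np.array([0,1,0.]);y=np.cross(z,x)
    return Rz*R.from_matrix(np.c_[x,y,z])
def rel(p0,r0,p,r):
    return np.r_[r0.inv().apply(np.array(p)-p0), (r0.inv()*r).as_rotvec()/np.pi]
def st():
    s=readout.read_state()
    print('t %.2f'%s['time'],'p',np.round(s['tool_pos'],4),'slit',np.round(Rz.inv().apply(s['tool_pos']-C),4),'F',np.round(Rz.inv().apply(s['wrist_force']),2),'w %.2f'%s['width'],'q',np.round(s['q'],3))
    return s
E
python3 - <<'E'
from h import *
np.set_printoptions(precision=4,suppress=True)
s=st();p0=np.array([.215,-.64,.231]);r0=R.from_rotvec(s['tcp_rot'])
print(r0.as_matrix())
print(rel(p0,r0,W([.15,0,.36]),tool(0)))
E
```

```text
t 0.15 p [ 0.2146 -0.6394  0.2302] slit [-0.38   -0.5281  0.2302] F [-0.95 -0.1   0.6 ] w 1.00 q [-1.284  0.265  1.605  0.     1.274 -0.037]
[[ 0.948   0.3182 -0.0005]
 [ 0.3182 -0.948   0.0017]
 [ 0.0001 -0.0018 -1.    ]]
[ 0.6338 -0.3982 -0.1282 -0.0005 -0.0004 -0.4288]
```

Emit:
apply_moves(plan=[[[0.634, -0.398, -0.128, 0, 0, -0.429, 1], [0.634, -0.398, -0.128, 0, 0, -0.429, 1], [0.634, -0.398, -0.128, 0, 0, -0.429, 1], [0.634, -0.398, -0.128, 0, 0, -0.429, 1], [0.634, -0.398, -0.128, 0, 0, -0.429, 1], [0.634, -0.398, -0.128, 0, 0, -0.429, 1], [0.634, -0.398, -0.128, 0, 0, -0.429, 1], [0.634, -0.398, -0.128, 0, 0, -0.429, 1]]], force=30)

```text
time: 0.82
tool_pos: [0.4237, -0.3839, 0.2876]
tcp_rot: [-2.472, -1.938, -0.0]
wrist_force: [-0.3, -0.4, -0.5]
width: 0.002
```

```bash
python3 - <<'E'
from h import *
np.set_printoptions(precision=4,suppress=True)
s=st();p0=s['tool_pos'];r0=R.from_rotvec(s['tcp_rot'])
print(rel(p0,r0,W([.15,0,.36]),tool(0)))
E
```

```text
t 0.82 p [ 0.4237 -0.3839  0.2876] slit [-0.1464 -0.2947  0.2876] F [-0.35 -0.4  -0.45] w 0.00 q [-0.78   0.039  1.758  0.     1.345 -0.539]
[ 0.3769  0.1808 -0.0724 -0.0001 -0.0001 -0.1086]
```

Emit:
apply_moves(plan=[[[0.377, 0.181, -0.072, 0, 0, -0.109, 1], [0.377, 0.181, -0.072, 0, 0, -0.109, 1], [0.377, 0.181, -0.072, 0, 0, -0.109, 1], [0.377, 0.181, -0.072, 0, 0, -0.109, 1], [0.377, 0.181, -0.072, 0, 0, -0.109, 1], [0.377, 0.181, -0.072, 0, 0, -0.109, 1], [0.377, 0.181, -0.072, 0, 0, -0.109, 1], [0.377, 0.181, -0.072, 0, 0, -0.109, 1]]])

```text
time: 1.48
tool_pos: [0.634, -0.1315, 0.344]
tcp_rot: [-2.112, -2.325, 0.001]
wrist_force: [0.9, -1.7, 0.6]
width: 0.003
```

```bash
python3 - <<'E'
from h import *
np.set_printoptions(precision=4,suppress=True)
s=st();p0=s['tool_pos'];r0=R.from_rotvec(s['tcp_rot'])
print(rel(p0,r0,W([.15,0,.36]),tool(0)))
# kinematics fit preview
E
```

```text
t 1.48 p [ 0.634  -0.1315  0.344 ] slit [ 0.088  -0.0646  0.344 ] F [ 0.77 -1.8   0.59] w 0.00 q [-0.243  0.166  1.517 -0.     1.459 -0.338]
[ 0.0648  0.0617 -0.016  -0.0002 -0.     -0.0014]
```

Emit:
apply_moves(plan=[[[0.065, 0.062, -0.016, 0, 0, -0.001, 1], [0.065, 0.062, -0.016, 0, 0, -0.001, 1], [0.065, 0.062, -0.016, 0, 0, -0.001, 1], [0.065, 0.062, 0.02, 0, 0, -0.001, 1], [0.065, 0.062, 0.055, 0, 0, -0.001, 1], [0.065, 0.062, 0.09, 0, 0, -0.001, 1], [0.065, 0.062, 0.124, 0, 0, -0.001, 1], [0.065, 0.062, 0.124, 0, 0, -0.001, 1]]])

```text
time: 2.15
tool_pos: [0.683, -0.0622, 0.2097]
tcp_rot: [-2.1, -2.318, 0.015]
wrist_force: [-1.6, -0.2, -1.9]
width: 0.003
```

```bash
python3 - <<'E'
from h import *
from scipy.optimize import least_squares
s=st()
for n in('scene','side'): cv2.imwrite(f'pics/{n}1.png',read_camera(n)[:,:,::-1])
crop('pics/scene1.png',170,130,240,180,'pics/sc1c.png'); crop('pics/side1.png',220,60,240,180,'pics/si1c.png')
# planar arm fit: r=L1 s2+L2 s23 ; z=h+L1 c2+L2 c23-d (tool down)
Q=np.array([[-1.284,.265,1.605],[-.78,.039,1.758],[-.243,.166,1.517],s['q'][:3]]);
P=np.array([[.2146,-.6394,.2302],[.4237,-.3839,.2876],[.634,-.1315,.344],s['tool_pos']])
r=np.hypot(P[:,0],P[:,1])
A=np.c_[np.sin(Q[:,1]),np.sin(Q[:,1]+Q[:,2]),np.zeros(4)];B=np.c_[np.cos(Q[:,1]),np.cos(Q[:,1]+Q[:,2]),np.ones(4)]
x,res,_,sv=np.linalg.lstsq(np.r_[A,B],np.r_[r,P[:,2]],rcond=None);print(x,np.r_[A,B]@x-np.r_[r,P[:,2]],np.arctan2(P[:,1],P[:,0])-Q[:,0])
E
```

```text
t 2.15 p [ 0.683  -0.0622  0.2097] slit [ 0.1437 -0.0005  0.2097] F [-1.57 -0.02 -1.89] w 0.00 q [-0.127  0.308  1.589 -0.     1.262 -0.226]
[ 0.49582864  0.56784242 -0.08102872] [-1.97585573e-03  9.56485467e-04 -1.29206286e-03  2.33142536e-03
 -8.50788019e-05 -5.32539777e-04  4.03669623e-04  2.13948957e-04] [0.03701724 0.04384382 0.03848658 0.03624611]
```

View pics/sc1c.png

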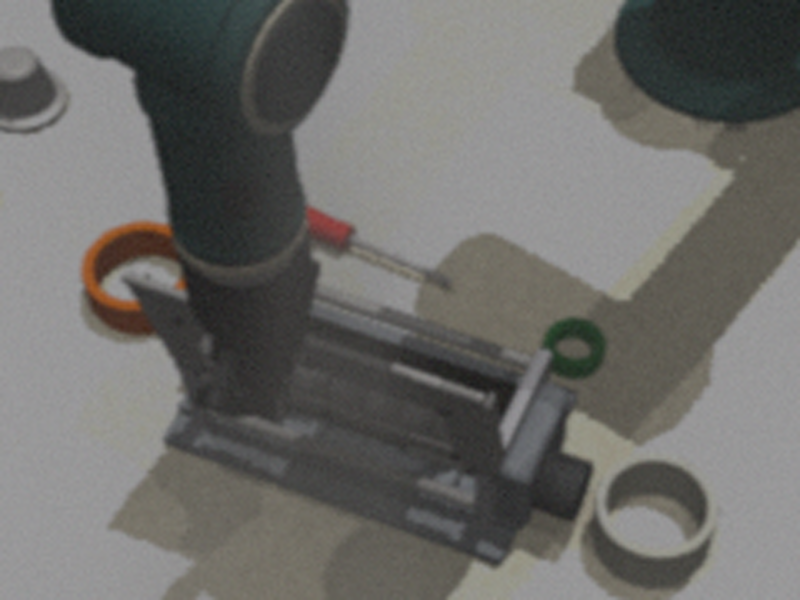

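View pics/si1c.png

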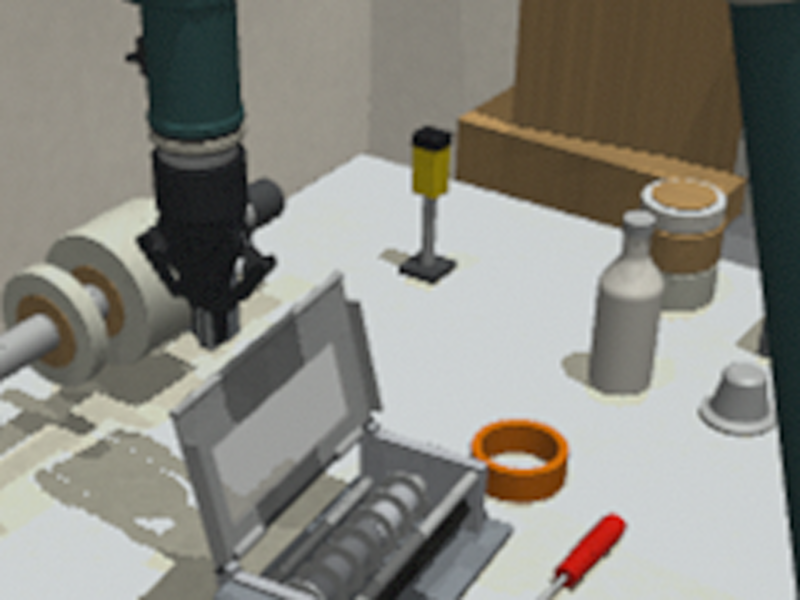

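```bash
python3 - <<'E'
from h import *
np.set_printoptions(precision=4,suppress=True)
s=st();p0=s['tool_pos'];r0=R.from_rotvec(s['tcp_rot'])
print(rel(p0,r0,W([.135,0,.218]),tool(-12)))
print(proj('side',W([.144,0,.21])))
E
```

```text
t 2.25 p [ 0.6873 -0.0628  0.2181] slit [ 0.1479 -0.0016  0.2181] F [ 1.01 -0.62  0.98] w -0.00 q [-0.127  0.303  1.579 -0.     1.264 -0.226]
[ 0.0016 -0.0129  0.0002  0.0652 -0.0004 -0.0005]
[[283.3613 165.3787]]
```

Emit:
apply_moves(plan=[[[0.002, -0.006, 0, 0.03, 0, 0, 1], [0.002, -0.013, 0, 0.065, 0, 0, 1], [0.002, -0.013, 0, 0.065, 0, 0, 1], [0.002, -0.013, 0, 0.065, 0, 0, 1], [0.002, -0.013, 0, 0.065, 0, 0, 1], [0.002, -0.013, 0, 0.065, 0, 0, 1], [0.002, -0.013, 0, 0.065, 0, 0, 1], [0.002, -0.013, 0, 0.065, 0, 0, 1]]])

```text
time: 2.92
tool_pos: [0.6755, -0.0622, 0.2213]
tcp_rot: [-2.013, -2.221, 0.225]
wrist_force: [0.3, 0.7, -0.1]
width: 0.002
```

```bash
python3 - <<'E'
from h import *
np.set_printoptions(precision=4,suppress=True)
s=st();r=R.from_rotvec(s['tcp_rot']);print((Rz.inv()*r).as_matrix())
q=s['q'];print('sum',q[1]+q[2]+q[4]-np.pi)
# wrist from fit of joints, implied d,h
wr=.496*np.sin(q[1])+.568*np.sin(q[1]+q[2]);wz=.496*np.cos(q[1])+.568*np.cos(q[1]+q[2])
z=r.as_matrix()[:,2];p=s['tool_pos']
print(wr,wz,np.hypot(*p[:2]),p[2])
a=q[1]+q[2]+q[4]
print('d from r', (np.hypot(*p[:2])-wr)/np.sin(a))
E
```

```text
t 2.92 p [ 0.6755 -0.0622  0.2213] slit [0.1362 0.0002 0.2213] F [ 0.35  0.63 -0.12] w 0.00 q [-0.107  0.408  1.446 -0.041  1.485 -0.198]
[[ 0.0017  0.9797 -0.2006]
 [ 1.     -0.0017  0.    ]
 [-0.0003 -0.2006 -0.9797]]
sum 0.1978535490576121
0.7422978831092999 0.2962874508174947 0.6783518378836833 0.22130021639829067
d from r 0.3253172077157445
```

```bash
cat >> h.py <<'E'
from scipy.optimize import least_squares
def fk(q,P):
    L1,L2,h,d,off,a0=P
    R1=R.from_euler('z',q[0]);R2=R1*R.from_euler('y',q[1]);R3=R2*R.from_euler('y',q[2])
    R5=R3*R.from_euler('z',q[3])*R.from_euler('y',q[4]);R6=R5*R.from_euler('z',q[5])*R.from_euler('z',-np.pi/2+a0)
    p=R1.apply([0,off,h])+R2.apply([0,0,L1])+R3.apply([0,0,L2])+R6.apply([0,0,d])
    return p,R6
E
python3 - <<'E'
from h import *
np.set_printoptions(precision=4,suppress=True)
s=readout.read_state()
D=[([-1.284,.265,1.605,0,1.274,-.037],[.2146,-.6394,.2302]),([-.78,.039,1.758,0,1.345,-.539],[.4237,-.3839,.2876]),([-.243,.166,1.517,0,1.459,-.338],[.634,-.1315,.344]),([-.127,.303,1.579,0,1.264,-.226],[.6873,-.0628,.2181]),(s['q'],s['tool_pos'])]
def f(P): return np.concatenate([fk(q,P)[0]-p for q,p in D])
so=least_squares(f,[.5,.57,.24,.32,.025,0],x_scale=.1);P=so.x;print(P,abs(so.fun).max())
rm=R.from_rotvec(s['tcp_rot']).as_matrix();p,r=fk(s['q'],P);print(rm,r.as_matrix(),p,s['tool_pos'])
E
```

```text
[ 0.5118  0.5659  0.2507  0.3478  0.0249 -2.5723] 0.0003049124043087992
[[-0.0982  0.9749 -0.1996]
 [ 0.9952  0.0961 -0.02  ]
 [-0.0003 -0.2006 -0.9797]] [[ 0.4429  0.8741 -0.1996]
 [ 0.89   -0.4555 -0.02  ]
 [-0.1084 -0.1688 -0.9797]] [ 0.6755 -0.0622  0.2214] [ 0.6755 -0.0622  0.2213]
```

```bash
cat >> h.py <<'E'
P=np.array([.5118,.5659,.2507,.3478,.0249,0.])
QL=np.array([-2.63,-.94,.31,-1.31,0,-2.55]);QU=np.array([2.63,2.18,2.57,4.45,2.66,2.55])
def setA0():
    s=readout.read_state();K=fk(s['q'],P)[1].inv()*R.from_rotvec(s['tcp_rot']);v=K.as_rotvec();P[5]=v[2];return v
def ik(p,r,q0):
    def f(q):
        pp,rr=fk(q,P);return np.r_[pp-p,.2*(r.inv()*rr).as_rotvec()]
    so=least_squares(f,np.clip(q0,QL+1e-3,QU-1e-3),bounds=(QL,QU));return so.x,np.abs(so.fun).max()
def catch(th,y,psi=30,al=55,gap=0.,s=.016,d0=12):
    a,ps=np.radians(al),np.radians(psi)
    tz=np.array([np.sin(a)*np.cos(ps),np.sin(a)*np.sin(ps),-np.cos(a)])
    n=np.cross([0,1,0],tz);n/=np.linalg.norm(n);n*=np.sign(n[2])
    T0=R.from_matrix(np.c_[np.cross(n,tz),n,tz])
    inc=np.degrees(np.arctan2(n[0],n[2]))
    ex=max(0,np.degrees(th)+d0-inc)
    T=R.from_euler('y',ex,degrees=True)*T0
    M=T.as_matrix();B=np.array([.062-.146*np.cos(th),y,.09+.146*np.sin(th)])
    p=B-M[:,1]*(.0185+gap)+M[:,2]*s
    return W(p),Rz*T,p,M
E
python3 - <<'E'
from h import *
np.set_printoptions(precision=3,suppress=True)
print(setA0(),P[5])
s=readout.read_state();q=s['q']
for psi,al in((30,55),(45,55),(20,50)):
  q=s['q']
  for th in(1.1,1.0,.8,.6,.4,.2,0,-.03):
    p,r,ps,M=catch(th,-.085,psi,al)
    q,e=ik(p,r,q);print(psi,th,'slit',ps,'tz',M[:,2],'n',M[:,1],'q',q,'e',round(e,4))
E
```

```text
[ 0.    -0.     3.142] 3.1415926535897927
30 1.1 slit [-0.018 -0.078  0.201] tz [ 0.236  0.41  -0.881] n [0.966 0.    0.258] q [-0.629  0.092  1.941  0.507  1.259 -0.981] e 0.0
30 1.0 slit [-0.029 -0.078  0.193] tz [ 0.323  0.41  -0.853] n [0.935 0.    0.354] q [-0.682  0.052  2.021  0.588  1.204 -1.114] e 0.0
30 0.8 slit [-0.048 -0.078  0.173] tz [ 0.486  0.41  -0.772] n [0.847 0.    0.532] q [-0.794  0.007  2.168  0.778  1.131 -1.422] e 0.0
30 0.6 slit [-0.062 -0.078  0.149] tz [ 0.629  0.41  -0.66 ] n [ 0.724 -0.     0.69 ] q [-0.911  0.026  2.29   0.989  1.117 -1.778] e 0.0
30 0.4 slit [-0.073 -0.078  0.123] tz [ 0.709  0.41  -0.574] n [0.629 0.    0.778] q [-0.991  0.096  2.359  1.124  1.137 -2.048] e 0.0
30 0.2 slit [-0.081 -0.078  0.095] tz [ 0.709  0.41  -0.574] n [0.629 0.    0.778] q [-1.01   0.15   2.375  1.142  1.117 -2.125] e 0.0
30 0 slit [-0.084 -0.078  0.066] tz [ 0.709  0.41  -0.574] n [0.629 0.    0.778] q [-1.017  0.216  2.383  1.171  1.091 -2.202] e 0.0
30 -0.03 slit [-0.084 -0.078  0.062] tz [ 0.709  0.41  -0.574] n [0.629 0.    0.778] q [-1.017  0.227  2.383  1.
[... 1520 characters left out ...]
338] e 0.0
20 0.6 slit [-0.061 -0.081  0.148] tz [ 0.666  0.262 -0.699] n [ 0.724 -0.     0.69 ] q [-0.87  -0.091  2.372  1.023  0.956 -1.742] e 0.0
20 0.4 slit [-0.073 -0.081  0.123] tz [ 0.72   0.262 -0.643] n [ 0.666 -0.     0.746] q [-0.939 -0.038  2.434  1.154  0.969 -1.968] e 0.0
20 0.2 slit [-0.082 -0.081  0.095] tz [ 0.72   0.262 -0.643] n [ 0.666 -0.     0.746] q [-0.96   0.017  2.456  1.191  0.951 -2.061] e 0.0
20 0 slit [-0.085 -0.081  0.066] tz [ 0.72   0.262 -0.643] n [ 0.666 -0.     0.746] q [-0.967  0.087  2.468  1.242  0.927 -2.158] e 0.0
20 -0.03 slit [-0.085 -0.081  0.062] tz [ 0.72   0.262 -0.643] n [ 0.666 -0.     0.746] q [-0.967  0.098  2.468  1.251  0.923 -2.172] e 0.0
```

```bash
python3 - <<'E'
from h import *
np.set_printoptions(precision=4,suppress=True)
s=st();p0=s['tool_pos'];r0=R.from_rotvec(s['tcp_rot'])
print(rel(p0,r0,W([.120,-.085,.220]),tool(-12)))
E
```

```text
t 2.92 p [ 0.6755 -0.0622  0.2213] slit [0.1362 0.0002 0.2213] F [ 0.35  0.63 -0.12] w 0.00 q [-0.107  0.408  1.446 -0.041  1.485 -0.198]
[-0.0852 -0.0155  0.0045  0.0024 -0.     -0.0005]
```

Emit:
apply_moves(plan=[[[-0.03, 0, 0.0, 0.002, 0, 0, 1], [-0.06, 0, 0.0, 0.002, 0, 0, 1], [-0.085, 0, 0, 0.002, 0, 0, 1], [-0.085, -0.006, 0.002, 0.002, 0, 0, 1], [-0.085, -0.011, 0.004, 0.002, 0, 0, 1], [-0.085, -0.0155, 0.0045, 0.002, 0, 0, 1], [-0.085, -0.0155, 0.0045, 0.002, 0, 0, 1], [-0.085, -0.0155, 0.0045, 0.002, 0, 0, 1]]])

```text
time: 3.58
tool_pos: [0.6677, -0.1471, 0.2192]
tcp_rot: [-2.007, -2.218, 0.233]
wrist_force: [-0.3, -0.0, 0.7]
width: -0.0
```

```bash
python3 - <<'E'
from h import *
np.set_printoptions(precision=4,suppress=True)
s=st();p0=s['tool_pos'];r0=R.from_rotvec(s['tcp_rot'])
for n in('scene','side'): cv2.imwrite(f'pics/{n}2.png',read_camera(n)[:,:,::-1])
crop('pics/side2.png',220,60,240,180,'pics/si2c.png')
print(rel(p0,r0,W([.086,-.085,.220]),tool(-12)))
E
```

```text
t 3.58 p [ 0.6677 -0.1471  0.2192] slit [ 0.12   -0.0835  0.2192] F [-0.32  0.02  0.67] w -0.00 q [-0.22   0.421  1.433 -0.066  1.487 -0.308]
[-0.0015 -0.0334  0.0063 -0.0002 -0.0001 -0.0001]
```

View pics/si2c.png

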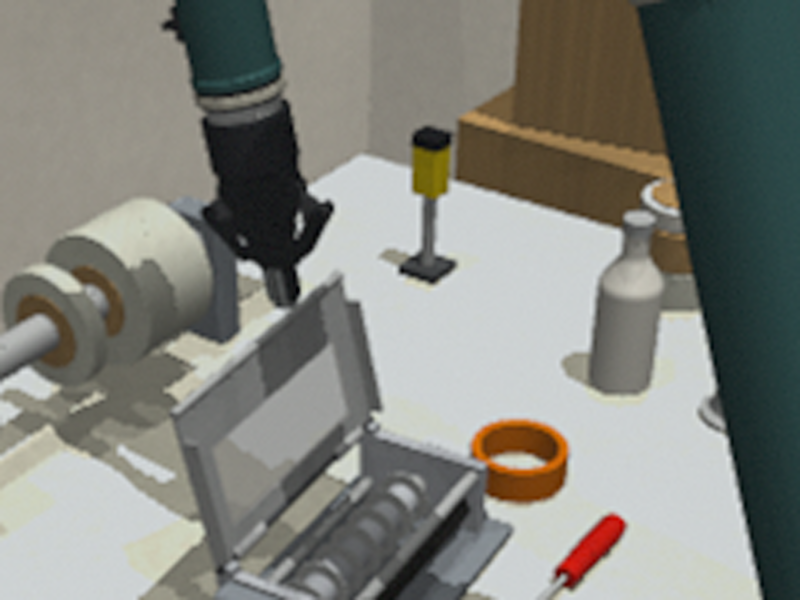

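The fingertip is behind the guard edge near its -y end, at crop pixel (287,300). Next is a slow push.

Emit:
apply_moves(plan=[[[-0.001, -0.005, 0.001, 0, 0, 0, 1], [-0.001, -0.01, 0.002, 0, 0, 0, 1], [-0.001, -0.014, 0.0025, 0, 0, 0, 1], [-0.001, -0.018, 0.0035, 0, 0, 0, 1], [-0.001, -0.022, 0.004, 0, 0, 0, 1], [-0.001, -0.026, 0.005, 0, 0, 0, 1], [-0.001, -0.03, 0.0055, 0, 0, 0, 1], [-0.001, -0.033, 0.006, 0, 0, 0, 1]]])

```text
time: 4.35
tool_pos: [0.6341, -0.1527, 0.2198]
tcp_rot: [-2.008, -2.216, 0.235]
wrist_force: [1.3, 1.2, 0.6]
width: -0.0
```

```bash
cat >> h.py <<'E'
def look(tag,x0=220,y0=60,w=240,h=180):
    cv2.imwrite(f'pics/side{tag}.png',read_camera('side')[:,:,::-1]);crop(f'pics/side{tag}.png',x0,y0,w,h,f'pics/si{tag}c.png')
E
python3 - <<'E'
from h import *
np.set_printoptions(precision=4,suppress=True)
s=st();p0=s['tool_pos'];r0=R.from_rotvec(s['tcp_rot'])
look(3)
print(rel(p0,r0,W([.060,-.085,.220]),tool(-12)))
E
```

```text
t 4.35 p [ 0.6341 -0.1527  0.2198] slit [ 0.086  -0.0857  0.2198] F [1.37 1.06 0.59] w -0.00 q [-0.238  0.362  1.513 -0.069  1.466 -0.322]
[ 0.0006 -0.0254  0.0052 -0.0004 -0.0001 -0.0005]
```

View pics/si3c.png

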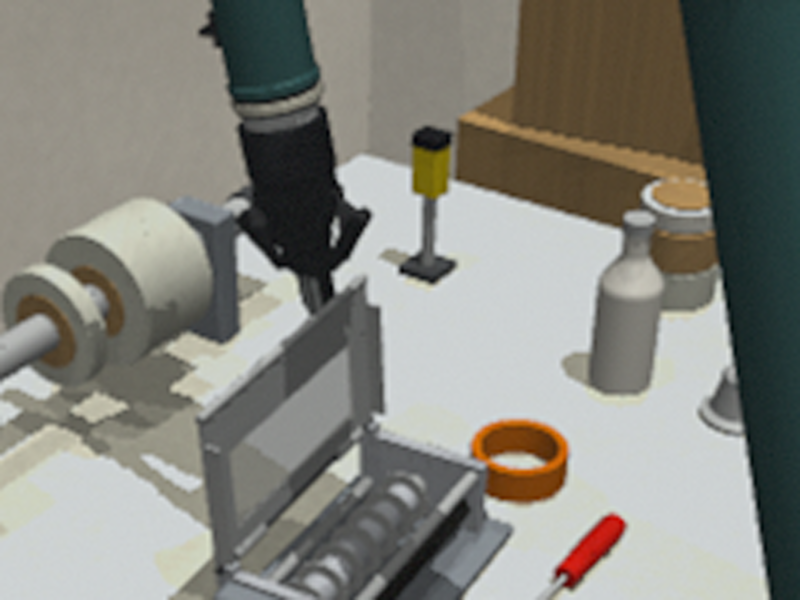

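```bash
python3 - <<'E'
from h import *
np.set_printoptions(precision=4,suppress=True)
setA0()
for th in(1.8,1.7,1.65,1.6,1.55,1.5): print(th,proj('side',W([.062-.146*np.cos(th),-.131,.09+.15*np.sin(th)])))
s=readout.read_state();p0=s['tool_pos'];r0=R.from_rotvec(s['tcp_rot'])
for x in([.075,-.087,.245],[.075,-.09,.285]): print(rel(p0,r0,W(x),tool(-12)))
p,r,ps,M=catch(1.0,-.085);print('rot deg',np.degrees((tool(-12).inv()*r).magnitude()))
q=s['q']
A=W([.075,-.09,.285]);ra=tool(-12)
from scipy.spatial.transform import Slerp
sl=Slerp([0,1],R.concatenate([ra,r]))
# via waypoints slitter
wp=np.array([[.075,-.09,.285],[.04,-.09,.295],[0.005,-.09,.295],[-.03,-.09,.295],[-.065,-.09,.29],[-.085,-.09,.265],[-.085,-.09,.23],[-.06,-.085,.205],list(ps)])
ts=[0,.16,.32,.48,.64,.8,.95,1,1]
pq=q
for w,t in zip(wp,ts):
    rr=sl(t);q,e=ik(W(w),rr,q);print(w,rel(A,ra,W(w),rr),'dq',np.abs(q-pq).max().round(2),'e',round(e,4));pq=q
E
```

```text
1.8 [[321.0358 141.8612]]
1.7 [[325.2814 142.1928]]
1.65 [[327.4432 142.5364]]
1.6 [[329.6228 142.9984]]
1.55 [[331.8136 143.5782]]
1.5 [[334.0093 144.2748]]
[-0.0014 -0.0155 -0.0224 -0.0007 -0.0002 -0.0005]
[-0.0043 -0.0239 -0.0615 -0.0007 -0.0002 -0.0005]
rot deg 40.47401960734666
[ 0.075 -0.09   0.285] [0. 0. 0. 0. 0. 0.] dq 0.1 e 0.0
[ 0.04  -0.09   0.295] [-0.     -0.0363 -0.0025 -0.0286  0.0209 -0.0061] dq 0.11 e 0.0
[ 0.005 -0.09   0.295] [ 0.     -0.0705  0.0048 -0.0573  0.0418 -0.0123] dq 0.11 e 0.0
[-0.03  -0.09   0.295] [ 0.     -0.1048  0.012  -0.0859  0.0627 -0.0184] dq 0.13 e 0.0
[-0.065 -0.09   0.29 ] [ 0.     -0.138   0.0242 -0.1145  0.0836 -0.0245] dq 0.15 e 0.0
[-0.085 -0.09   0.265] [ 0.     -0.1523  0.0528 -0.1432  0.1045 -0.0307] dq 0.16 e 0.0
[-0.085 -0.09   0.23 ] [ 0.     -0.1451  0.0871 -0.17    0.1241 -0.0364] dq 0.15 e 0.0
[-0.06  -0.085  0.205] [ 0.005  -0.1154  0.1063 -0.179   0.1306 -0.0383] dq 0.06 e 0.0
[-0.029  -0.0784  0.1927] [ 0.0116 -0.0826  0.112  -0.179   0.1306 -0.0383] dq 0.05 e 0.0
```

Emit:
apply_moves(plan=[[[0, -0.0045, 0.001, 0, 0, 0, 1], [0, -0.009, 0.002, 0, 0, 0, 1], [0, -0.0135, 0.003, 0, 0, 0, 1], [0, -0.018, 0.004, 0, 0, 0, 1], [0, -0.022, 0.0045, 0, 0, 0, 1], [0, -0.0255, 0.005, 0, 0, 0, 1], [0, -0.016, -0.015, 0, 0, 0, 1], [-0.003, -0.021, -0.05, 0, 0, 0, 1]]])

```text
time: 5.07
tool_pos: [0.6221, -0.1552, 0.2674]
tcp_rot: [-2.0, -2.21, 0.24]
wrist_force: [1.1, -0.4, -0.6]
width: -0.001
```

```bash
python3 - <<'E'
from h import *
np.set_printoptions(precision=4,suppress=True)
s=st()
look(4)
E
```

```text
t 5.07 p [ 0.6221 -0.1552  0.2674] slit [ 0.0738 -0.087   0.2674] F [ 1.05 -0.47 -0.61] w -0.00 q [-0.245  0.323  1.478 -0.07   1.55  -0.336]
```

View pics/si4c.png

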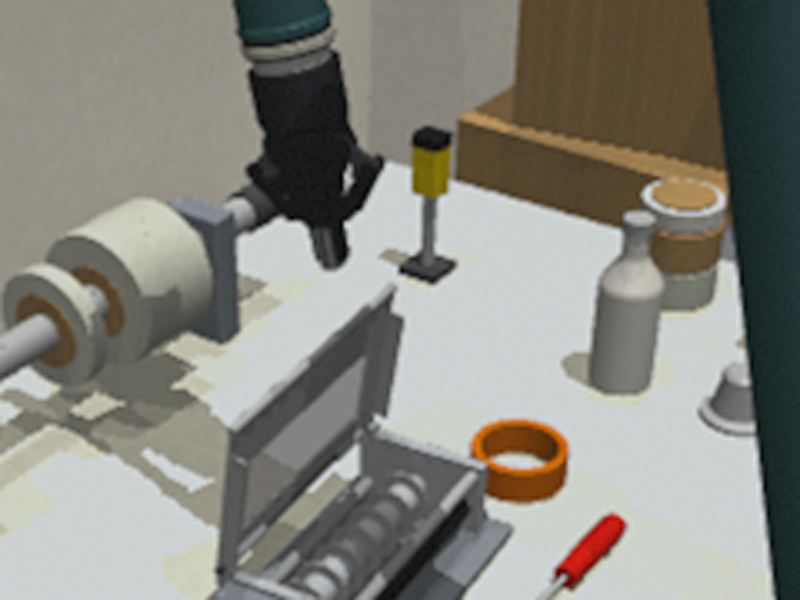

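Guard's -y corner is at about (337.6,147) px, so θ≈1.42 and it's past upright. The hand is clear of it. Going over to the front.

```bash
python3 - <<'E'
from h import *
np.set_printoptions(precision=3,suppress=True)
s=readout.read_state();p0=s['tool_pos']+Rz.apply([0,0,.002]);ra=R.from_rotvec(s['tcp_rot'])
p,r,ps,M=catch(1.0,-.085)
from scipy.spatial.transform import Slerp
sl=Slerp([0,1],R.concatenate([ra,r]))
wp=np.array([[.05,-.09,.29],[0.015,-.09,.30],[-.022,-.09,.30],[-.06,-.09,.295],[-.09,-.09,.272],[-.105,-.09,.238],[-.085,-.085,.205],[-.07,-.08,.200]])
for w,t in zip(wp,[.16,.32,.48,.64,.8,.95,1,1]): print(rel(p0,ra,W(w),sl(t)))
E
```

```text
[-0.001 -0.029 -0.003 -0.028  0.021 -0.006]
[-0.001 -0.065 -0.006 -0.057  0.042 -0.012]
[-0.001 -0.102  0.002 -0.085  0.063 -0.018]
[-0.001 -0.138  0.015 -0.114  0.084 -0.025]
[-0.001 -0.162  0.043 -0.142  0.105 -0.031]
[-0.001 -0.17   0.08  -0.169  0.125 -0.037]
[ 0.004 -0.144  0.108 -0.178  0.131 -0.038]
[ 0.009 -0.128  0.11  -0.178  0.131 -0.038]
```

Emit:
apply_moves(plan=[[[-0.001, -0.029, -0.003, -0.028, 0.021, -0.006, 1], [-0.001, -0.065, -0.006, -0.057, 0.042, -0.012, 1], [-0.001, -0.102, 0.002, -0.085, 0.063, -0.018, 1], [-0.001, -0.138, 0.015, -0.114, 0.084, -0.025, 1], [-0.001, -0.162, 0.043, -0.142, 0.105, -0.031, 1], [-0.001, -0.17, 0.08, -0.169, 0.125, -0.037, 1], [0.004, -0.144, 0.108, -0.178, 0.131, -0.038, 1], [0.009, -0.128, 0.11, -0.178, 0.131, -0.038, 1]]])

```text
time: 5.78
tool_pos: [0.4706, -0.1623, 0.1854]
tcp_rot: [-1.908, -2.249, -0.819]
wrist_force: [-0.3, 0.3, -0.7]
width: 0.002
```

```bash
python3 - <<'E'
from h import *
np.set_printoptions(precision=3,suppress=True)
s=st();print((Rz.inv()*R.from_rotvec(s['tcp_rot'])).as_matrix());look(5)
p0=s['tool_pos'];ra=R.from_rotvec(s['tcp_rot'])
for th in(1.0,.9,.8,.7):
    p,r,ps,M=catch(th,-.085); print(th,ps,rel(p0,ra,p,r))
    print(proj('side',W([.062-.146*np.cos(th),-.131,.09+.15*np.sin(th)])))
E
```

```text
t 5.78 p [ 0.471 -0.162  0.185] slit [-0.078 -0.079  0.185] F [-0.22  0.33 -0.71] w 0.00 q [-0.751 -0.002  2.091  0.573  1.23  -1.16 ]
[[-0.131  0.939  0.317]
 [ 0.911 -0.013  0.413]
 [ 0.392  0.343 -0.854]]
1.0 [-0.029 -0.078  0.193] [-0.003  0.048  0.009 -0.002 -0.001 -0.005]
[[354.773 157.134]]
0.9 [-0.039 -0.078  0.183] [-0.006  0.036  0.015 -0.031 -0.001 -0.018]
[[358.332 160.795]]
0.8 [-0.048 -0.078  0.173] [-0.009  0.024  0.021 -0.06  -0.001 -0.031]
[[361.584 164.724]]
0.7 [-0.055 -0.078  0.161] [-0.012  0.013  0.028 -0.089 -0.001 -0.044]
[[364.49  168.872]]
```

View pics/si5c.png

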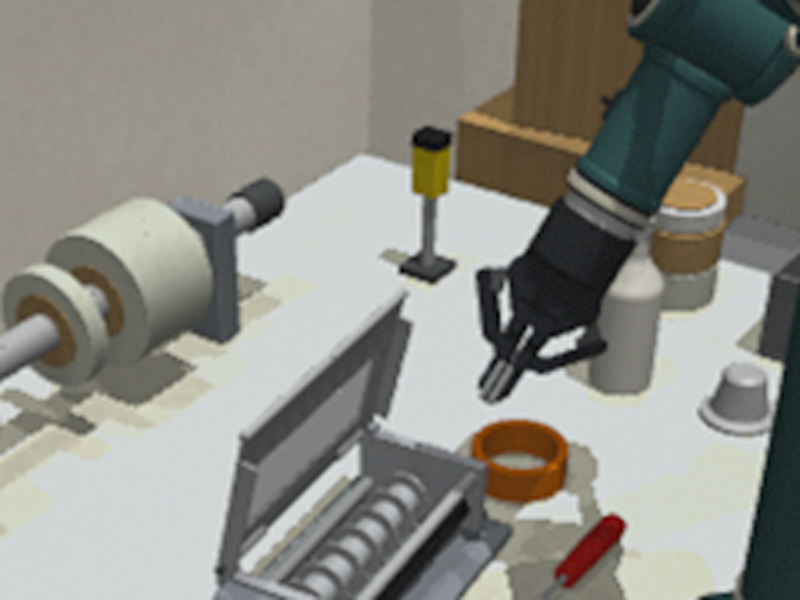

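Emit:
apply_moves(plan=[[[0, 0.024, 0, 0, 0, -0.005, 1], [-0.003, 0.048, 0.009, -0.002, -0.001, -0.005, 1], [-0.003, 0.048, 0.009, -0.002, -0.001, -0.005, 1], [-0.003, 0.048, 0.009, -0.002, -0.001, -0.005, 1], [-0.003, 0.048, 0.009, -0.002, -0.001, -0.005, 1], [-0.003, 0.048, 0.009, -0.002, -0.001, -0.005, 1], [-0.003, 0.048, 0.009, -0.002, -0.001, -0.005, 1], [-0.003, 0.048, 0.009, -0.002, -0.001, -0.005, 1]]])

```text
time: 6.5
tool_pos: [0.5241, -0.1565, 0.2002]
tcp_rot: [-1.89, -2.285, -0.829]
wrist_force: [-0.3, -1.1, 0.7]
width: -0.003
```

```bash
python3 - <<'E'
from h import *
np.set_printoptions(precision=3,suppress=True)
s=st();look(6)
p0=s['tool_pos'];ra=R.from_rotvec(s['tcp_rot'])
for th in(1.0,):
    p,r,ps,M=catch(th,-.085); print(th,ps,rel(p0,ra,p,r))
E
```

```text
t 6.50 p [ 0.524 -0.157  0.2  ] slit [-0.024 -0.079  0.2  ] F [-0.41 -1.07  0.68] w -0.00 q [-0.675  0.049  2.009  0.588  1.209 -1.112]
1.0 [-0.029 -0.078  0.193] [-0.002 -0.008  0.005  0.001  0.001  0.004]
```

View pics/si6c.png

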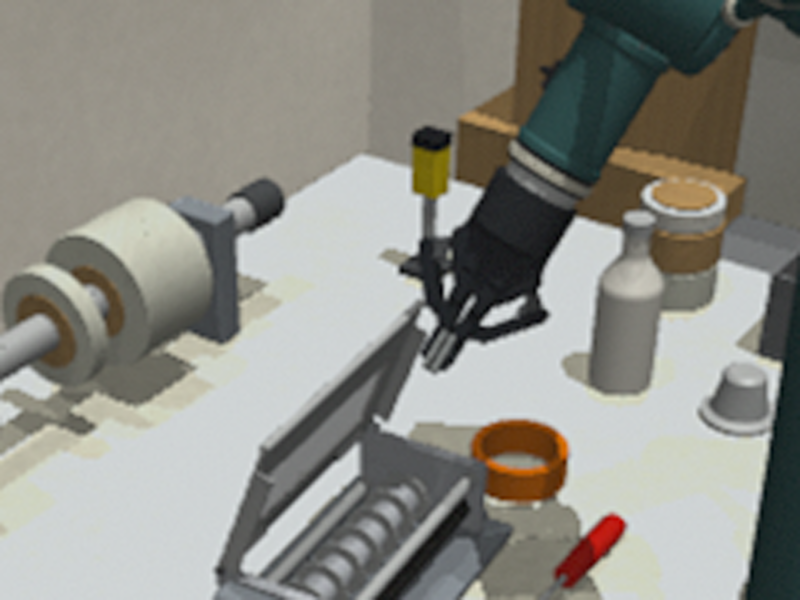

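Emit:
apply_moves(plan=[[[-0.002, -0.008, 0.005, 0, 0, 0.004, 1], [-0.002, -0.008, 0.005, 0, 0, 0.004, 1], [-0.002, -0.008, 0.005, 0, 0, 0.004, 1], [-0.002, -0.008, 0.005, 0, 0, 0.004, 1], [-0.002, -0.008, 0.005, 0, 0, 0.004, 1], [-0.002, -0.008, 0.005, 0, 0, 0.004, 1], [-0.002, -0.008, 0.005, 0, 0, 0.004, 1], [-0.002, -0.008, 0.005, 0, 0, 0.004, 1]]])

```text
time: 7.22
tool_pos: [0.5193, -0.1569, 0.1924]
tcp_rot: [-1.902, -2.272, -0.828]
wrist_force: [0.7, -0.2, -0.8]
width: 0.003
```

```bash
python3 - <<'E'
from h import *
np.set_printoptions(precision=3,suppress=True)
s=st();look(7)
p0=s['tool_pos'];ra=R.from_rotvec(s['tcp_rot'])
for th in(1.0,.95,.9,.85,.8):
    p,r,ps,M=catch(th,-.085); print(th,ps,rel(p0,ra,p,r))
E
```

```text
t 7.22 p [ 0.519 -0.157  0.192] slit [-0.029 -0.079  0.192] F [ 0.68 -0.25 -0.81] w 0.00 q [-0.681  0.05   2.023  0.59   1.199 -1.115]
1.0 [-0.029 -0.078  0.193] [ 0.    -0.    -0.     0.001  0.001 -0.   ]
0.95 [-0.034 -0.078  0.188] [-0.001 -0.007  0.002 -0.013  0.001 -0.007]
0.9 [-0.039 -0.078  0.183] [-0.002 -0.013  0.005 -0.028  0.001 -0.013]
0.85 [-0.043 -0.078  0.178] [-0.003 -0.019  0.008 -0.043  0.001 -0.02 ]
0.8 [-0.048 -0.078  0.173] [-0.005 -0.025  0.011 -0.057  0.001 -0.026]
```

View pics/si7c.png

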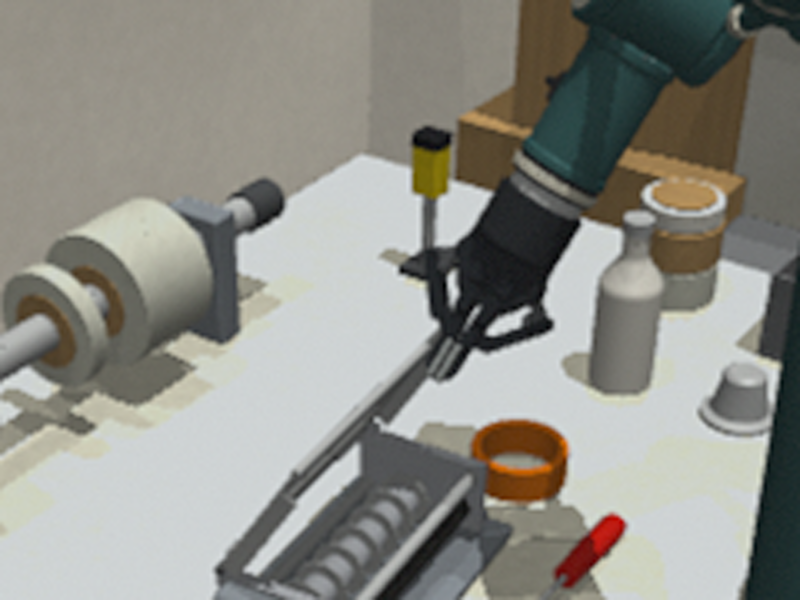

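```bash
python3 - <<'E'
from h import *
np.set_printoptions(precision=1,suppress=True)
crop('pics/side7.png',300,120,100,75,'pics/si7d.png',8)
cv2.imwrite('pics/scene7.png',read_camera('scene')[:,:,::-1]);crop('pics/scene7.png',190,150,130,100,'pics/sc7d.png',6)
for th in(1.1,1.0,.95,.9,.8): print(th,proj('side',W([[.062-.146*np.cos(th),y,.09+.146*np.sin(th)] for y in(-.131,.131)])).ravel())
s=st()
M=R.from_rotvec(s['tcp_rot']).as_matrix();p=s['tool_pos']
for k in(0,.016,.033,.05): print(k,proj('side',[p-M[:,2]*k,p-M[:,2]*k+M[:,1]*.0145]).ravel())
E
```

```text
1.1 [350.9 154.9 304.  200.2]
1.0 [354.7 158.2 308.4 203.9]
0.95 [356.5 159.9 310.5 205.9]
0.9 [358.3 161.7 312.5 208. ]
0.8 [361.5 165.6 316.3 212.3]
t 7.32 p [ 0.5 -0.2  0.2] slit [-0.  -0.1  0.2] F [-0.8  0.5 -0.7] w 0.00 q [-0.7  0.1  2.   0.6  1.2 -1.1]
0 [349.9 173.7 345.7 170.9]
0.016 [352.8 169.  348.6 166.2]
0.033 [355.8 163.9 351.6 161.1]
0.05 [358.9 158.8 354.7 156. ]
```

View pics/si7d.png

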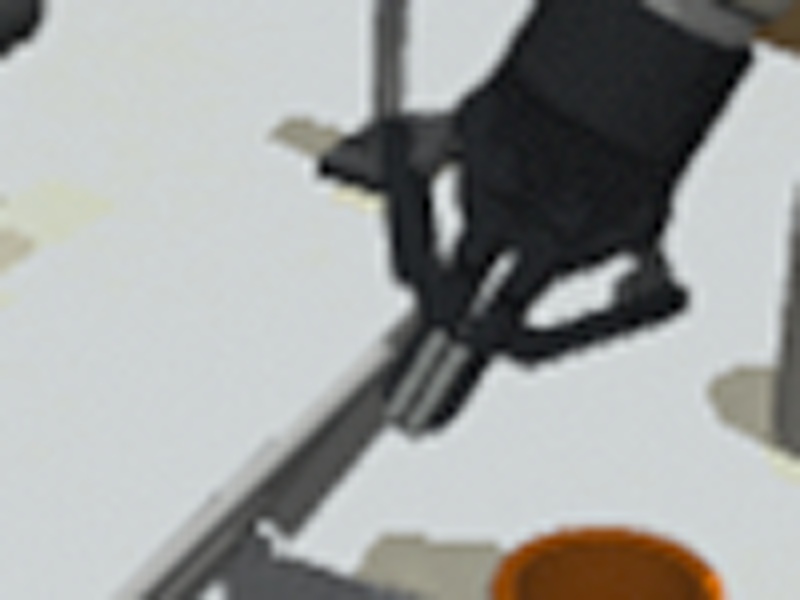

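View pics/sc7d.png

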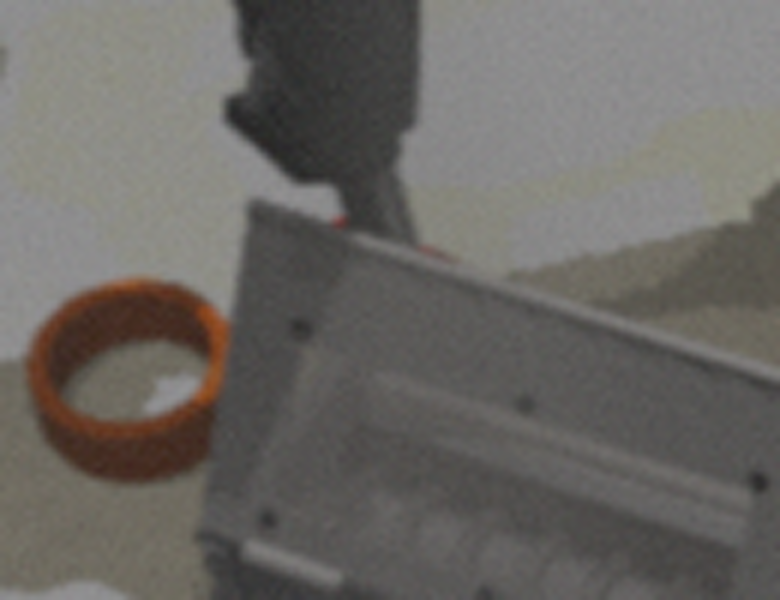

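Side view: the +y guard corner at (307.6,203.4) px gives θ≈1.01. The scene view shows the fingers under the bead with the knuckles clear. I'll hold to confirm it rests there.

Emit:
apply_moves(plan=[[[0, 0, 0, 0, 0, 0, 1], [0, 0, 0, 0, 0, 0, 1], [0, 0, 0, 0, 0, 0, 1], [0, 0, 0, 0, 0, 0, 1], [0, 0, 0, 0, 0, 0, 1], [0, 0, 0, 0, 0, 0, 1], [0, 0, 0, 0, 0, 0, 1], [0, 0, 0, 0, 0, 0, 1]]])

```text
time: 7.98
tool_pos: [0.5191, -0.1569, 0.1923]
tcp_rot: [-1.902, -2.271, -0.827]
wrist_force: [-0.3, -0.9, -0.5]
width: 0.001
```

```bash
python3 - <<'E'
from h import *
np.set_printoptions(precision=3,suppress=True)
s=st();look(8)
p0=s['tool_pos'];ra=R.from_rotvec(s['tcp_rot'])
for th in np.linspace(1,.84,9)[1:]:
    p,r,ps,M=catch(th,-.085,s=.014); print(th,ps,rel(p0,ra,p,r))
E
```

```text
t 7.98 p [ 0.519 -0.157  0.192] slit [-0.029 -0.078  0.192] F [-0.43 -0.85 -0.53] w 0.00 q [-0.682  0.05   2.023  0.59   1.199 -1.115]
0.98 [-0.032 -0.079  0.193] [-0.    -0.003 -0.002 -0.005  0.001 -0.003]
0.96 [-0.034 -0.079  0.191] [-0.001 -0.005 -0.001 -0.011  0.001 -0.005]
0.94 [-0.036 -0.079  0.189] [-0.001 -0.008  0.    -0.016  0.001 -0.008]
0.9199999999999999 [-0.038 -0.079  0.187] [-0.002 -0.01   0.001 -0.022  0.001 -0.011]
0.9 [-0.04  -0.079  0.185] [-0.002 -0.013  0.003 -0.028  0.001 -0.013]
0.88 [-0.042 -0.079  0.183] [-0.003 -0.015  0.004 -0.034  0.001 -0.016]
0.86 [-0.043 -0.079  0.181] [-0.003 -0.018  0.005 -0.04   0.001 -0.018]
0.84 [-0.045 -0.079  0.178] [-0.004 -0.02   0.006 -0.045  0.001 -0.021]
```

View pics/si8c.png

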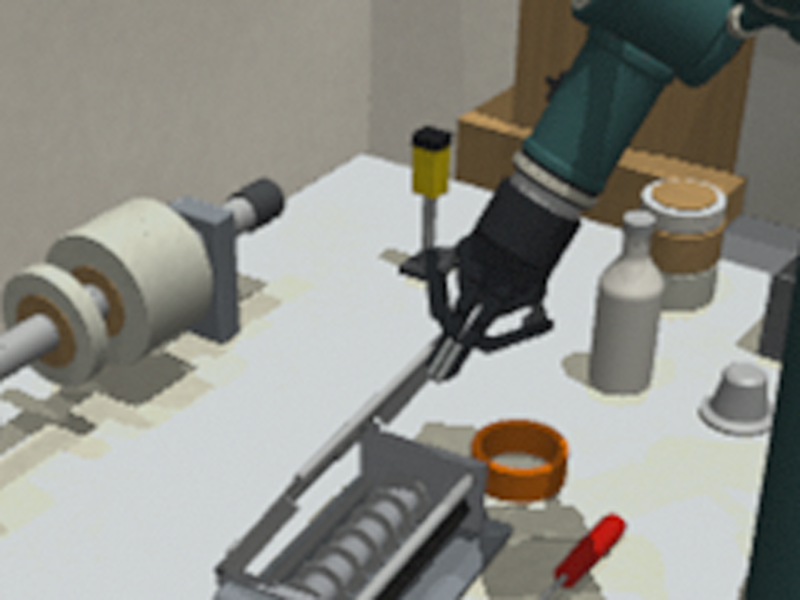

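The guard rests on the finger: it's static, with the +y corner at (309,204.6) px, θ≈0.98. Now lowering.

Emit:
apply_moves(plan=[[[0, -0.003, -0.001, -0.005, 0, -0.003, 1], [-0.001, -0.005, -0.001, -0.011, 0, -0.005, 1], [-0.001, -0.008, 0, -0.016, 0, -0.008, 1], [-0.002, -0.01, 0.001, -0.022, 0, -0.011, 1], [-0.002, -0.013, 0.003, -0.028, 0, -0.013, 1], [-0.003, -0.015, 0.004, -0.034, 0, -0.016, 1], [-0.003, -0.018, 0.005, -0.04, 0, -0.018, 1], [-0.004, -0.02, 0.006, -0.045, 0, -0.021, 1]]])

```text
time: 8.7
tool_pos: [0.503, -0.1594, 0.1785]
tcp_rot: [1.843, 2.287, 0.998]
wrist_force: [-0.9, 0.8, -0.2]
width: 0.0
```

```bash
cat >> h.py <<'E'
def nxt(a,b,tag=None,k=8,s=.014):
    np.set_printoptions(precision=4,suppress=True)
    S=st()
    if tag: look(tag)
    p0=S['tool_pos'];ra=R.from_rotvec(S['tcp_rot'])
    for th in np.linspace(a,b,k+1):
        p,r,ps,M=catch(th,-.085,s=s); print(round(th,3),ps,rel(p0,ra,p,r))
E
python3 -c "
from h import *
nxt(.84,.66,9)"
```

```text
t 8.70 p [ 0.503  -0.1594  0.1785] slit [-0.0452 -0.0793  0.1785] F [-0.81  0.87 -0.18] w 0.00 q [-0.773  0.009  2.139  0.735  1.143 -1.355]
0.84 [-0.0451 -0.0793  0.1784] [ 0.      0.      0.0001 -0.0002  0.0008  0.0003]
0.818 [-0.0471 -0.0793  0.176 ] [-0.0005 -0.0029  0.0011 -0.0067  0.0008 -0.0027]
0.795 [-0.049  -0.0793  0.1735] [-0.0009 -0.0058  0.0022 -0.0132  0.0008 -0.0056]
0.772 [-0.0509 -0.0793  0.171 ] [-0.0014 -0.0086  0.0034 -0.0198  0.0008 -0.0085]
0.75 [-0.0526 -0.0793  0.1684] [-0.002  -0.0115  0.0046 -0.0263  0.0008 -0.0114]
0.728 [-0.0544 -0.0793  0.1658] [-0.0026 -0.0143  0.0058 -0.0328  0.0008 -0.0144]
0.705 [-0.0561 -0.0793  0.1632] [-0.0031 -0.017   0.0072 -0.0394  0.0008 -0.0173]
0.682 [-0.0577 -0.0793  0.1605] [-0.0038 -0.0198  0.0085 -0.0459  0.0008 -0.0202]
0.66 [-0.0592 -0.0793  0.1578] [-0.0044 -0.0225  0.01   -0.0524  0.0008 -0.0231]
```

View pics/si9c.png

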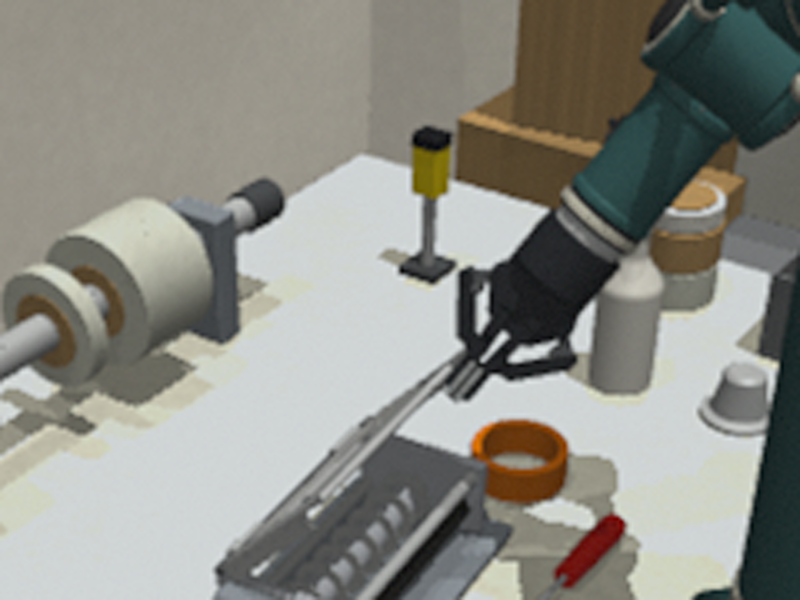

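Tracking well: the guard is still lying on the finger. Continuing.

Emit:
apply_moves(plan=[[[-0.0005, -0.003, 0.001, -0.007, 0.001, -0.003, 1], [-0.001, -0.006, 0.002, -0.013, 0.001, -0.006, 1], [-0.0015, -0.0085, 0.0035, -0.02, 0.001, -0.0085, 1], [-0.002, -0.0115, 0.0045, -0.026, 0.001, -0.0115, 1], [-0.0025, -0.0145, 0.006, -0.033, 0.001, -0.0145, 1], [-0.003, -0.017, 0.007, -0.039, 0.001, -0.0175, 1], [-0.004, -0.02, 0.0085, -0.046, 0.001, -0.02, 1], [-0.0045, -0.0225, 0.01, -0.0525, 0.001, -0.023, 1]]])

```text
time: 9.42
tool_pos: [0.4893, -0.1613, 0.1579]
tcp_rot: [1.684, 2.182, 1.14]
wrist_force: [-1.0, 0.1, -0.9]
width: -0.002
```

```bash
python3 -c "
from h import *
nxt(.66,.48,10)"
```

```text
t 9.42 p [ 0.4893 -0.1613  0.1579] slit [-0.0589 -0.0798  0.1579] F [-1.01  0.21 -0.95] w -0.00 q [-0.88   0.012  2.253  0.923  1.119 -1.666]
0.66 [-0.0592 -0.0793  0.1578] [ 0.0006 -0.0003  0.0001  0.      0.     -0.0001]
0.638 [-0.0607 -0.0793  0.1551] [ 0.0001 -0.0032  0.0012 -0.0065  0.     -0.003 ]
0.615 [-0.0622 -0.0793  0.1523] [-0.0004 -0.0061  0.0023 -0.013   0.     -0.0059]
0.592 [-0.0635 -0.0793  0.1495] [-0.0009 -0.0089  0.0034 -0.0196  0.     -0.0089]
0.57 [-0.0648 -0.0793  0.1466] [-0.0014 -0.0118  0.0046 -0.0261  0.     -0.0118]
0.548 [-0.0661 -0.0793  0.1438] [-0.002  -0.0146  0.0059 -0.0327  0.     -0.0147]
0.525 [-0.0673 -0.0793  0.1409] [-0.0026 -0.0173  0.0072 -0.0392  0.     -0.0177]
0.502 [-0.0684 -0.0793  0.138 ] [-0.0032 -0.0201  0.0086 -0.0457  0.     -0.0206]
0.48 [-0.0694 -0.0793  0.135 ] [-0.0039 -0.0228  0.01   -0.0523  0.     -0.0235]
```

View pics/si10c.png

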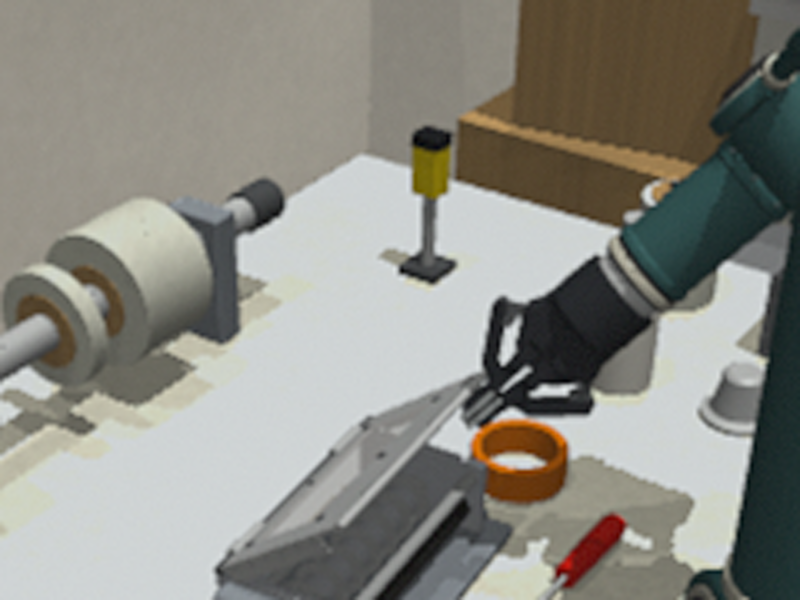

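Emit:
apply_moves(plan=[[[0, -0.003, 0.001, -0.0065, 0, -0.003, 1], [-0.0005, -0.006, 0.0025, -0.013, 0, -0.006, 1], [-0.001, -0.009, 0.0035, -0.0195, 0, -0.009, 1], [-0.0015, -0.012, 0.0045, -0.026, 0, -0.012, 1], [-0.002, -0.0145, 0.006, -0.0325, 0, -0.0145, 1], [-0.0025, -0.0175, 0.007, -0.039, 0, -0.0175, 1], [-0.003, -0.02, 0.0085, -0.0455, 0, -0.0205, 1], [-0.004, -0.023, 0.01, -0.052, 0, -0.0235, 1]]])

```text
time: 10.13
tool_pos: [0.4788, -0.1621, 0.135]
tcp_rot: [1.524, 2.07, 1.26]
wrist_force: [-1.0, 0.5, -0.9]
width: 0.002
```

```bash
python3 -c "
from h import *
nxt(.48,.30,11)"
```

```text
t 10.13 p [ 0.4788 -0.1621  0.135 ] slit [-0.0695 -0.0795  0.135 ] F [-0.94  0.58 -0.93] w 0.00 q [-0.981  0.074  2.344  1.106  1.142 -2.001]
0.48 [-0.0694 -0.0793  0.135 ] [ 0.0002  0.      0.0002 -0.0004 -0.      0.    ]
0.457 [-0.0707 -0.0793  0.1321] [-0.0002 -0.003   0.001  -0.0032 -0.     -0.0012]
0.435 [-0.0721 -0.0793  0.1291] [-0.0005 -0.0062  0.0017 -0.0032 -0.     -0.0012]
0.412 [-0.0735 -0.0793  0.1261] [-0.0008 -0.0094  0.0025 -0.0032 -0.     -0.0012]
0.39 [-0.0747 -0.0793  0.1231] [-0.0012 -0.0125  0.0034 -0.0032 -0.     -0.0012]
0.368 [-0.076  -0.0793  0.12  ] [-0.0016 -0.0157  0.0043 -0.0032 -0.     -0.0012]
0.345 [-0.0771 -0.0793  0.117 ] [-0.0021 -0.0188  0.0053 -0.0032 -0.     -0.0012]
0.322 [-0.0782 -0.0793  0.1139] [-0.0025 -0.0219  0.0063 -0.0032 -0.     -0.0012]
0.3 [-0.0792 -0.0793  0.1107] [-0.003  -0.0249  0.0074 -0.0032 -0.     -0.0012]
```

View pics/si11c.png

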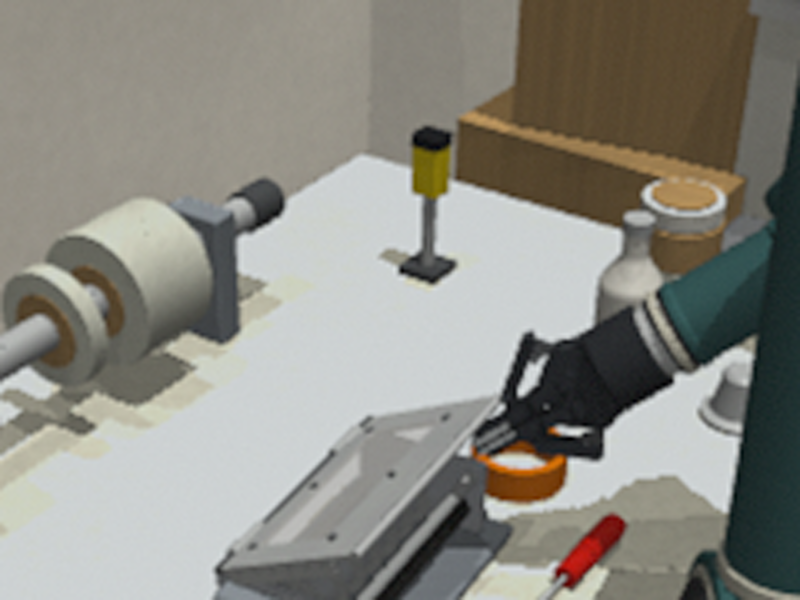

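Emit:
apply_moves(plan=[[[0, -0.003, 0.001, -0.003, 0, -0.001, 1], [-0.0005, -0.006, 0.0015, -0.003, 0, -0.001, 1], [-0.001, -0.0095, 0.0025, -0.003, 0, -0.001, 1], [-0.001, -0.0125, 0.0035, -0.003, 0, -0.001, 1], [-0.0015, -0.0155, 0.0045, -0.003, 0, -0.001, 1], [-0.002, -0.019, 0.0055, -0.003, 0, -0.001, 1], [-0.0025, -0.022, 0.0065, -0.003, 0, -0.001, 1], [-0.003, -0.025, 0.0075, -0.003, 0, -0.001, 1]]])

```text
time: 10.85
tool_pos: [0.4687, -0.1624, 0.1101]
tcp_rot: [1.517, 2.063, 1.267]
wrist_force: [-0.5, 0.3, -0.8]
width: 0.003
```

```bash
python3 -c "
from h import *
nxt(.30,.14,12)"
```

```text
t 10.85 p [ 0.4687 -0.1624  0.1101] slit [-0.0795 -0.0788  0.1101] F [-0.48  0.39 -0.8 ] w 0.00 q [-1.006  0.121  2.367  1.128  1.131 -2.084]
0.3 [-0.0792 -0.0793  0.1107] [-0.0003  0.0007 -0.0003 -0.0003 -0.0001 -0.0005]
0.28 [-0.08   -0.0793  0.1079] [-0.0008 -0.002   0.0007 -0.0003 -0.0001 -0.0005]
0.26 [-0.0808 -0.0793  0.1051] [-0.0013 -0.0046  0.0018 -0.0003 -0.0001 -0.0005]
0.24 [-0.0815 -0.0793  0.1023] [-0.0018 -0.0073  0.0029 -0.0003 -0.0001 -0.0005]
0.22 [-0.0822 -0.0793  0.0994] [-0.0023 -0.0099  0.004  -0.0003 -0.0001 -0.0005]
0.2 [-0.0828 -0.0793  0.0966] [-0.0029 -0.0125  0.0052 -0.0003 -0.0001 -0.0005]
0.18 [-0.0833 -0.0793  0.0937] [-0.0034 -0.0151  0.0065 -0.0003 -0.0001 -0.0005]
0.16 [-0.0838 -0.0793  0.0908] [-0.004  -0.0176  0.0078 -0.0003 -0.0001 -0.0005]
0.14 [-0.0843 -0.0793  0.088 ] [-0.0046 -0.0202  0.0092 -0.0003 -0.0001 -0.0005]
```

View pics/si12c.png

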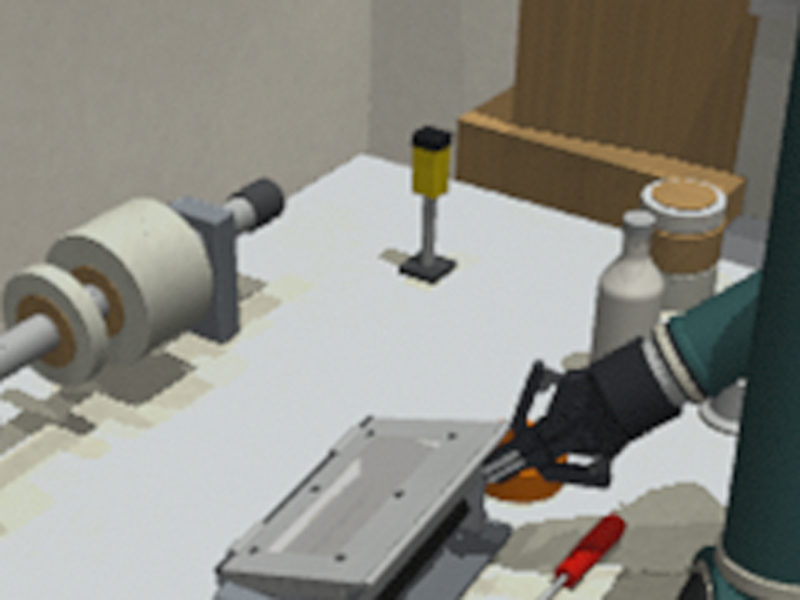

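Emit:
apply_moves(plan=[[[-0.001, -0.002, 0.0005, 0, 0, 0, 1], [-0.0015, -0.0045, 0.002, 0, 0, 0, 1], [-0.002, -0.0075, 0.003, 0, 0, 0, 1], [-0.0025, -0.01, 0.004, 0, 0, 0, 1], [-0.003, -0.0125, 0.005, 0, 0, 0, 1], [-0.0035, -0.015, 0.0065, 0, 0, 0, 1], [-0.004, -0.0175, 0.008, 0, 0, 0, 1], [-0.0045, -0.02, 0.009, 0, 0, 0, 1]]])

```text
time: 11.57
tool_pos: [0.4641, -0.1635, 0.0882]
tcp_rot: [1.517, 2.063, 1.267]
wrist_force: [-0.2, -0.2, -1.3]
width: 0.001
```

```bash
python3 -c "
from h import *
nxt(.14,.02,13)
print(proj('side',W([[-.084,y,.09] for y in (-.131,.131)])))"
```

```text
t 11.57 p [ 0.4641 -0.1635  0.0882] slit [-0.0842 -0.0794  0.0882] F [-0.19 -0.2  -1.28] w 0.00 q [-1.017  0.168  2.376  1.145  1.113 -2.143]
0.14 [-0.0843 -0.0793  0.088 ] [ 0.0001 -0.0002  0.0002 -0.0003  0.     -0.0005]
0.125 [-0.0846 -0.0793  0.0858] [-0.0004 -0.0021  0.0012 -0.0003  0.     -0.0005]
0.11 [-0.0848 -0.0793  0.0836] [-0.0008 -0.0039  0.0023 -0.0003  0.     -0.0005]
0.095 [-0.085  -0.0793  0.0814] [-0.0013 -0.0058  0.0034 -0.0003  0.     -0.0005]
0.08 [-0.0852 -0.0793  0.0793] [-0.0018 -0.0076  0.0045 -0.0003  0.     -0.0005]
0.065 [-0.0854 -0.0793  0.0771] [-0.0023 -0.0094  0.0056 -0.0003  0.     -0.0005]
0.05 [-0.0855 -0.0793  0.0749] [-0.0029 -0.0112  0.0068 -0.0003  0.     -0.0005]
0.035 [-0.0856 -0.0793  0.0727] [-0.0034 -0.0129  0.008  -0.0003  0.     -0.0005]
0.02 [-0.0857 -0.0793  0.0705] [-0.004  -0.0147  0.0092 -0.0003  0.     -0.0005]
[[373.1461 199.5854]
 [331.2094 249.2686]]
```

View pics/si13c.png

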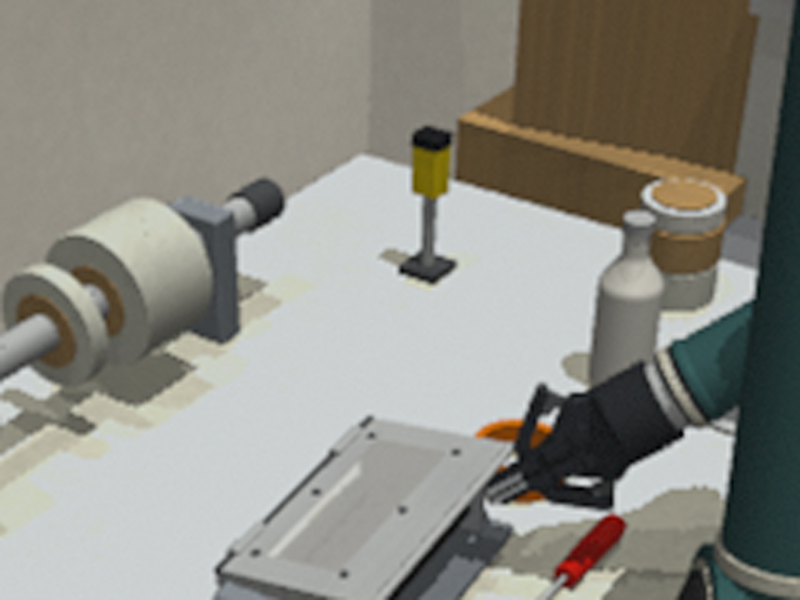

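Emit:
apply_moves(plan=[[[-0.0005, -0.002, 0.001, 0, 0, 0, 1], [-0.001, -0.004, 0.0025, 0, 0, 0, 1], [-0.0015, -0.006, 0.0035, 0, 0, 0, 1], [-0.002, -0.0075, 0.0045, 0, 0, 0, 1], [-0.0025, -0.0095, 0.0055, 0, 0, 0, 1], [-0.003, -0.011, 0.007, 0, 0, 0, 1], [-0.0035, -0.013, 0.008, 0, 0, 0, 1], [-0.004, -0.0145, 0.009, 0, 0, 0, 1]]])

```text
time: 12.28
tool_pos: [0.4626, -0.1633, 0.0708]
tcp_rot: [1.517, 2.063, 1.267]
wrist_force: [-1.0, -0.4, -0.7]
width: 0.001
```

```bash
python3 -c "
from h import *
nxt(.02,-.06,14)"
```

```text
t 12.28 p [ 0.4626 -0.1633  0.0708] slit [-0.0857 -0.0792  0.0708] F [-1.02 -0.27 -0.67] w 0.00 q [-1.02   0.208  2.38   1.163  1.097 -2.189]
0.02 [-0.0857 -0.0793  0.0705] [-0.0002 -0.0002  0.0002 -0.0002 -0.0001 -0.0005]
0.01 [-0.0857 -0.0793  0.069 ] [-0.0005 -0.0014  0.001  -0.0002 -0.0001 -0.0005]
0.0 [-0.0857 -0.0793  0.0676] [-0.0009 -0.0025  0.0018 -0.0002 -0.0001 -0.0005]
-0.01 [-0.0857 -0.0793  0.0661] [-0.0013 -0.0036  0.0027 -0.0002 -0.0001 -0.0005]
-0.02 [-0.0857 -0.0793  0.0647] [-0.0017 -0.0048  0.0035 -0.0002 -0.0001 -0.0005]
-0.03 [-0.0856 -0.0793  0.0632] [-0.0021 -0.0059  0.0044 -0.0002 -0.0001 -0.0005]
-0.04 [-0.0856 -0.0793  0.0617] [-0.0025 -0.007   0.0053 -0.0002 -0.0001 -0.0005]
-0.05 [-0.0855 -0.0793  0.0603] [-0.0029 -0.0081  0.0061 -0.0002 -0.0001 -0.0005]
-0.06 [-0.0854 -0.0793  0.0588] [-0.0033 -0.0091  0.007  -0.0002 -0.0001 -0.0005]
```

View pics/si14c.png

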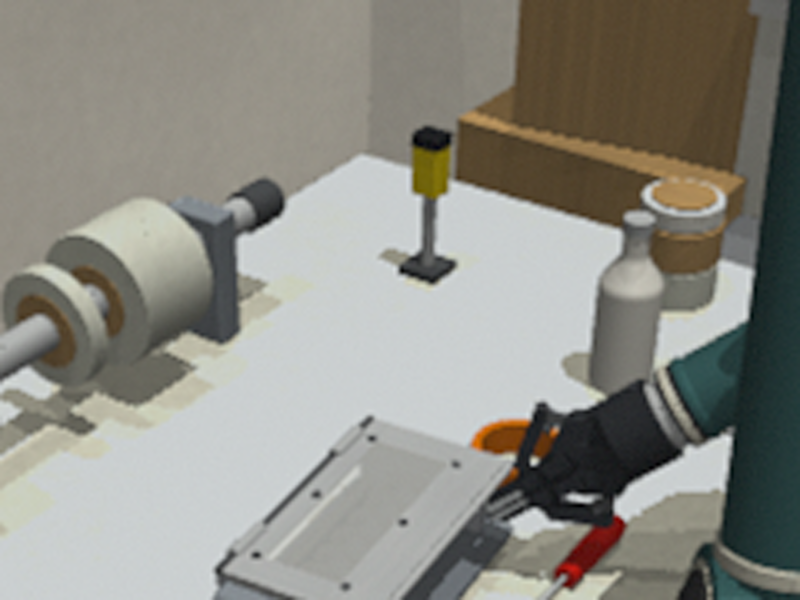

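Emit:
apply_moves(plan=[[[-0.0005, -0.0015, 0.001, 0, 0, 0, 1], [-0.001, -0.0025, 0.002, 0, 0, 0, 1], [-0.0015, -0.0035, 0.0025, 0, 0, 0, 1], [-0.0015, -0.0045, 0.0035, 0, 0, 0, 1], [-0.002, -0.0055, 0.004, 0, 0, 0, 1], [-0.002, -0.006, 0.0045, 0, 0, 0, 1], [-0.002, -0.006, 0.0045, 0, 0, 0, 1], [-0.002, -0.006, 0.0045, 0, 0, 0, 1]]])

```text
time: 13.0
tool_pos: [0.4627, -0.1633, 0.0633]
tcp_rot: [1.517, 2.063, 1.267]
wrist_force: [0.9, -0.9, 0.6]
width: -0.003
```

```bash
python3 - <<'E'
from h import *
np.set_printoptions(precision=4,suppress=True)
s=st();look(15,320,150,100,75)
p0=s['tool_pos'];ra=R.from_rotvec(s['tcp_rot'])
p=Rz.inv().apply(p0-C)
for d in([-.01,0,0],[-.03,-.005,.001],[-.06,-.02,.004],[-.09,-.04,.03],[-.1,-.05,.06],[-.1,-.05,.09]):print(d,rel(p0,ra,W(p+np.array(d)),ra),ik(W(p+np.array(d)),ra,s['q'])[1])
E
```

```text
t 13.00 p [ 0.4627 -0.1633  0.0633] slit [-0.0857 -0.0791  0.0633] F [ 0.77 -0.95  0.64] w -0.00 q [-1.02   0.226  2.381  1.172  1.089 -2.209]
[-0.01, 0, 0] [ 0.0032 -0.0063 -0.0071  0.      0.      0.    ] 1.963772622293192e-09
[-0.03, -0.005, 0.001] [ 0.0052 -0.0181 -0.0239  0.      0.      0.    ] 1.2960138517925657e-11
[-0.06, -0.02, 0.004] [ 0.0019 -0.0347 -0.053   0.      0.      0.    ] 6.868450252994762e-12
[-0.09, -0.04, 0.03] [-0.0001 -0.0333 -0.0974  0.      0.      0.    ] 0.1529299187434899
[-0.1, -0.05, 0.06] [ 0.0017 -0.0163 -0.1258  0.      0.      0.    ] 0.16094560985745343
[-0.1, -0.05, 0.09] [ 0.0095  0.007  -0.143   0.      0.      0.    ] 0.18188028014428897
```

View pics/si15c.png

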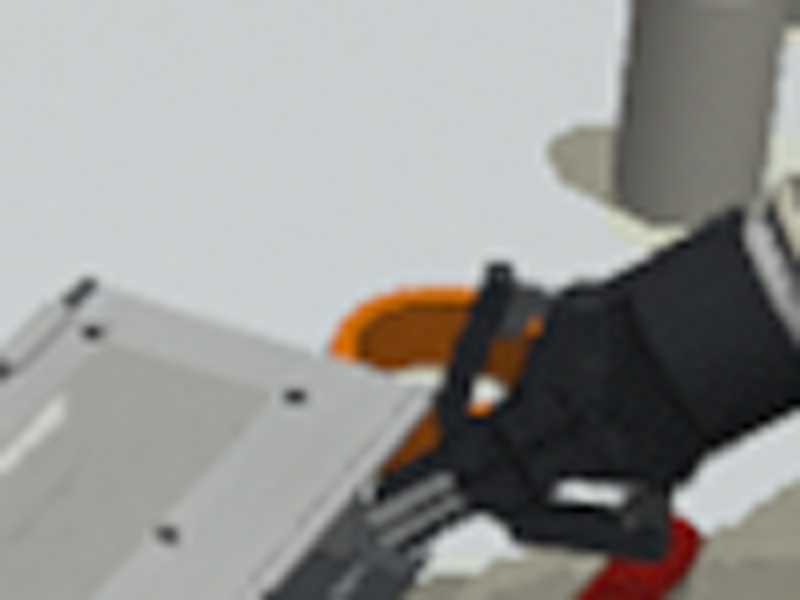

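```bash
python3 - <<'E'
from h import *
np.set_printoptions(precision=4,suppress=True)
setA0()
s=readout.read_state();p0=s['tool_pos'];ra=R.from_rotvec(s['tcp_rot']);p=Rz.inv().apply(p0-C);q=s['q']
for d in([-.01,0,0],[-.03,-.005,.0],[-.055,-.015,.002],[-.06,-.02,.03],[-.06,-.03,.06],[-.06,-.05,.09],[-.06,-.08,.11]):
    q,e=ik(W(p+np.array(d)),ra,q);print(d,rel(p0,ra,W(p+np.array(d)),ra),e,q)
E
```

```text
[-0.01, 0, 0] [ 0.0032 -0.0063 -0.0071  0.      0.      0.    ] 2.7559176607461213e-10 [-1.0429  0.2168  2.3923  1.1554  1.0989 -2.2165]
[-0.03, -0.005, 0.0] [ 0.005  -0.0189 -0.0233  0.      0.      0.    ] 1.4763447686583221e-10 [-1.0945  0.2102  2.4013  1.1175  1.1215 -2.2313]
[-0.055, -0.015, 0.002] [ 0.0043 -0.0331 -0.0463  0.      0.      0.    ] 1.3419000355341384e-09 [-1.163   0.2042  2.4025  1.0639  1.1546 -2.2443]
[-0.06, -0.02, 0.03] [ 0.0086 -0.0145 -0.0679  0.      0.      0.    ] 6.560249160569855e-09 [-1.1789  0.1408  2.3927  1.026   1.1988 -2.1803]
[-0.06, -0.03, 0.06] [ 0.0072  0.0088 -0.0893  0.      0.      0.    ] 2.1347241474511947e-09 [-1.186   0.0892  2.3653  0.9967  1.2444 -2.1115]
[-0.06, -0.05, 0.09] [-0.0032  0.0322 -0.1147  0.      0.      0.    ] 8.626782621590223e-10 [-1.1993  0.0622  2.3151  0.9684  1.2945 -2.0494]
[-0.06, -0.08, 0.11] [-0.0254  0.0477 -0.1385  0.      0.      0.    ] 8.479645480230504e-09 [-1.2171  0.0782  2.2479  0.9468  1.3343 -2.0137]
```

Emit:
apply_moves(plan=[[[0.003, -0.006, -0.007, 0, 0, 0, 1], [0.005, -0.019, -0.023, 0, 0, 0, 1], [0.0045, -0.033, -0.046, 0, 0, 0, 1], [0.0045, -0.033, -0.046, 0, 0, 0, 1], [0.0085, -0.0145, -0.068, 0, 0, 0, 1], [0.007, 0.009, -0.089, 0, 0, 0, 1], [-0.003, 0.032, -0.115, 0, 0, 0, 1], [-0.025, 0.048, -0.138, 0, 0, 0, 1]]])

```text
time: 13.72
tool_pos: [0.4104, -0.247, 0.1753]
tcp_rot: [1.516, 2.064, 1.269]
wrist_force: [1.2, -0.1, -0.2]
width: 0.0
```

```bash
python3 - <<'E'
from h import *
s=st()
for n in('side','scene'): cv2.imwrite(f'pics/{n}16.png',read_camera(n)[:,:,::-1])
crop('pics/side16.png',240,120,200,150,'pics/si16.png',4);crop('pics/scene16.png',150,130,240,180,'pics/sc16.png')
E
```

```text
t 13.72 p [ 0.4104 -0.247   0.1753] slit [-0.146  -0.1572  0.1753] F [ 1.18 -0.21 -0.25] w 0.00 q [-1.217  0.074  2.249  0.946  1.338 -2.011]
```

View pics/si16.png

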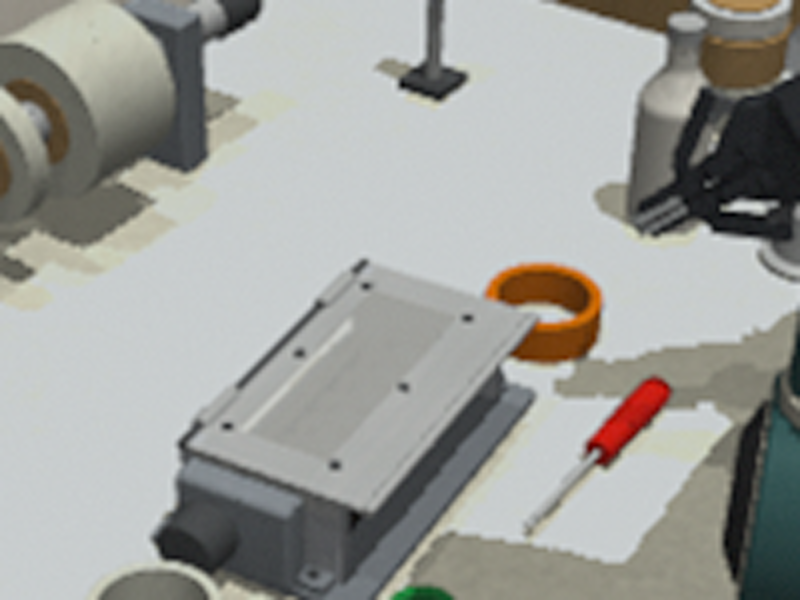

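View pics/sc16.png

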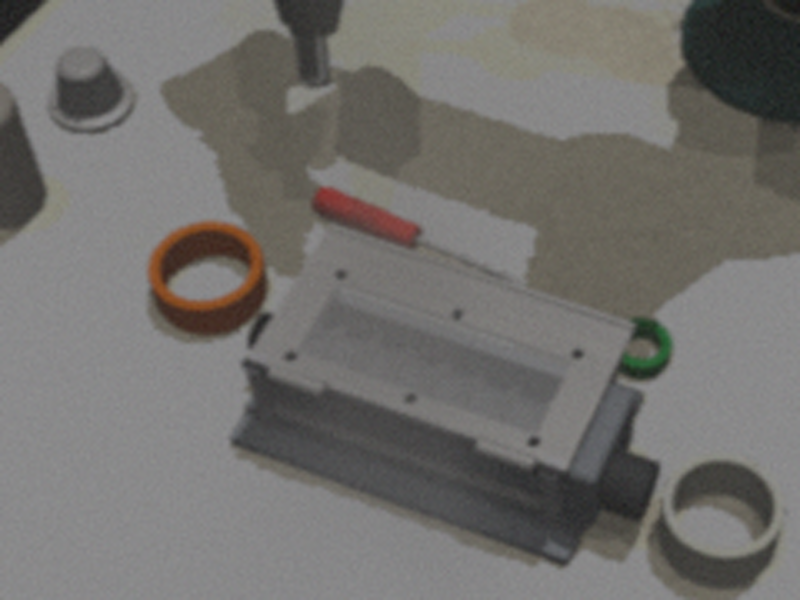

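Both views show the guard flat and shut. The lip corners in the side view are at (374.3,199.5) and (332,248), against (373.1,199.6) and (331.2,249.3) expected. The hand is clear, and the other items are where they were. I'll let it settle, then hand in.

Emit:
apply_moves(plan=[[[0, 0, 0, 0, 0, 0, 1], [0, 0, 0, 0, 0, 0, 1], [0, 0, 0, 0, 0, 0, 1], [0, 0, 0, 0, 0, 0, 1], [0, 0, 0, 0, 0, 0, 1], [0, 0, 0, 0, 0, 0, 1], [0, 0, 0, 0, 0, 0, 1], [0, 0, 0, 0, 0, 0, 1]]])

```text
time: 14.48
tool_pos: [0.4112, -0.248, 0.1731]
tcp_rot: [1.517, 2.063, 1.268]
wrist_force: [-1.2, 0.6, 0.3]
width: -0.002
```

```bash
python3 - <<'E'
from h import *
a=cv2.imread('pics/side0.png').astype(int);b=read_camera('side')[:,:,::-1].astype(int)
def c(im,f):
    m=f(im[...,2],im[...,1],im[...,0]);ys,xs=np.nonzero(m);return xs.mean().round(1),ys.mean().round(1),len(xs)
fs={'red':lambda r,g,b:(r>140)&(g<60)&(b<60),'orange':lambda r,g,b:(r>150)&(g>60)&(g<130)&(b<50),'green':lambda r,g,b:(g>90)&(r<60)&(b<80)}
for n,f in fs.items():
    for im in(a,b): print(n,c(im[180:300,300:430],f))
st();print(bot.finish_job())
E
```

```text
red (np.float64(97.8), np.float64(43.0), 141)
red (np.float64(97.7), np.float64(43.1), 142)
orange (np.float64(75.9), np.float64(14.1), 113)
orange (np.float64(78.1), np.float64(13.4), 92)
green (np.float64(45.5), np.float64(93.1), 99)
green (np.float64(43.2), np.float64(94.2), 69)
t 14.53 p [ 0.4112 -0.2481  0.1732] slit [-0.1453 -0.1584  0.1732] F [ 0.66 -0.36  1.3 ] w -0.00 q [-1.216  0.079  2.248  0.947  1.333 -2.013]
the job is handed in; nothing more can be done
None
```

The guard is shut and the job is handed in at about 14.5 s of the 51 s allowed. I nudged it from behind past upright to about 1.42 rad. I then moved the shut fingers over it to the front and let it settle on the outside of the upper finger at about 1.0 rad. From there I lowered it at about 0.25 rad/s or slower until it lay on the side frames, then drew the hand out forwards and up.

**Last checks:**
- **Guard:** in the side picture both lip corners are within about 1.5 px of where they should be when shut, and the scene picture shows it flat.
- **Force:** wrist force readings stayed within about 2 N, roughly the noise. The guard resting on the finger was therefore confirmed by the pictures, not by force.
- **Red screwdriver:** it's within 0.1 px of its first position.
- **Orange and green rolls:** their measured centres shifted about 2 px, with fewer pixels visible in each. I put this down to the shut guard's lip partly hiding them, since the hand never came near either roll. I didn't check it further.
- **Cream roll, flask, core chuck and spray can:** I judged these by eye or path clearance only, and the spray can wasn't in the final crops.

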